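# Groove check on panel rails with a feeler gauge

### The arm

A 7-joint arm with a two-finger parallel gripper is mounted at the origin on the work surface. World frame = base frame: x ahead of the robot, y to its left, z up, the work surface at z = 0. Lengths are in mm, angles in rad, forces in N, time in s.
With the tool pointing down it reaches from about 425 to 925 mm from the base axis. Payload 6.8 kg.
Tool frame: the origin (TCP) lies midway between the tips of the shut fingers; the grasp point (between the pads) lies 19 mm behind it; z points along the fingers, y is the direction in which the jaws open and shut (so a half turn about z gives the same grasp; the last joint's range is limited). The gripper opens to 88 mm and grips with 3 to 60 N. Pads are 20 mm wide; open, the fingers measure 115 mm over their backs; the gripper's body (75 mm by 178 mm) begins 61 mm behind the grasp point.
Start: joints at [1.208, 0.477, 0.022, 1.555, -0.011, 1.109, -0.083], TCP at [170.143, -653.222, 222.664] pointing down, gripper open.
Joint ranges: [-2.96, 2.96], [-0.34, 2.1], [-1.41, 1.46], [0.24, 2.44], [-1.37, 4.51], [0.17, 1.92], [-2.96, 2.96]. Speed limits (rad/s): [2.39, 2.39, 3.14, 3.14, 3.14, 3.14, 3.14].

### API

Orientations are given as a unit quaternion [w, x, y, z].
In Python, from bench import arm gives the robot as it stands.
- The arm moves only by the tool send_rows, never from a script. Its argument "plan" is a list of rows, each a list of 6 numbers: the shift along the tool's x, y, z in mm, then the turn, a rotation vector about the tool's x, y, z in degrees. In form: [[dx, dy, dz, ax, ay, az], ...]. A call has 1 to 20 rows; each row shifts and turns the commanded pose from where the row before left it, along the tool's axes as they then stand; what a row does not reach is not made up. A row lasts 1/10 s, in which the tool goes at most 50 mm and 8.59 degrees, less where a joint would pass 70% of its speed; a pose out of reach is approached as far as the arm can. A call with a gripper value outside its range is refused whole. "grip" is the finger opening in mm, from 0 to 87.8, set as the call begins (left out, the last holds). The fingers move at their own pace and stop on an object; "newtons" is the grip in N (left out, the last holds). Time passes only in rows, so rows that do not move let the fingers close. It gives the time, the measured TCP pose, the force and the opening at its end, in the units of the state.
- arm.observe(): the state, without advancing time (a new reading comes with each control period).
- arm.camera(name): name is "side" or "top"; returns the picture (480x640x3 uint8, red, green, blue); there is no depth.
- arm.camera_params(name): a dict with "fx", "fy", "cx", "cy" (pixels), "k1" (the pictures are not rectified: a ray, as slopes to the right and down, at radius r is drawn at 1 + k1 r^2 times it, then the intrinsics apply), "view" (4x4, takes a point from world to camera coordinates). Camera axes: x right, y down, z forward; pixel columns grow to the right and rows downward; lengths in mm; the calibration is good to about 2 mm. A picture is of the moment at which its call begins. camera_params takes no time and is no camera call.
- arm.finish_job(): hands the job in, once; it reports no verdict.
The state is a dict: "t": time; "joints": joint angles; "qd": joint speeds; "tau": joint torques, N m; "tcp_pos": TCP position; "tool_rot": TCP orientation; "force": force on the tool from outside, world axes, zero at the start; "torque": the same for the moment, N m; "opening": opening from 0.0 (shut) to 1.0 (fully open).
Only numpy, scipy, OpenCV 4.12 (cv2) and the standard library are available. Lean on these libraries where they do the work, as an engineer would, in place of code of your own. Each camera call takes 0.05 s, during which the arm holds its last target.

### The job

Take the feeler gauge from its fork and gently try its blade in the groove of every rail on the lane, strictly from the leftmost rail to the rightmost as the robot sees them: push it down until it reaches the floor of the groove or jams. Rails whose groove takes the blade all the way down go onto the sloping rest, sitting flat on its deck with the groove uppermost; rails where it jams are stood, groove uppermost too, in the low rework tray. Finish with the gauge hanging upright in its fork again, and do not disturb the glue bottle, the edge-band roll or the wooden offcut.

Things in the scene. Friction and masses are not known exactly. Their poses are not given: they have to be found in the camera images.
- feeler: Feeler gauge, 0.15 kg, upright, blade down. Origin: middle of the blade's lower edge; z up. Steel blade 6 mm thick (y), 26 mm wide (x), 55 mm long (z 0 to 55). Above it a black flange 44 (x) x 50 (y) x 8 mm (z 55 to 63), then the black handle 40 (x) x 24 (y) x 45 mm (z 63 to 108); grip the handle across its 24 mm (y).
- feeler_tip (a point): The middle of the blade's lower edge (same point as the origin of the gauge).
- fork: Fixed stand: dark base 90 (x) x 100 (y) x 10 mm with two aluminium walls 60 mm long (x), 14 mm thick, 22 mm apart (y), tops 75 mm above the bench. The blade hangs between them, its width along the fork's x (either way round), the flange on both wall tops: gauge origin then 20 mm above the fork's origin, the centre of its underside on the bench.
- lane: White bed with three black belt strips, 140 (x) x 580 mm (y), let flush into the bench (height 0), on which the rails stand. Origin: its centre.
- rest: Fixed sloping rest, base 130 (x) x 290 (y) mm. Origin: centre of its underside, on the bench. Its low edge looks towards the robot (-x). It carries deck.
- deck: The rest's sloping aluminium deck, 135 (x) x 290 mm (y). Origin: centre of its top surface, 54 mm above the bench; z is its normal, x points up the slope (15 degrees). A lip 10 mm high along the low edge (x = -67 mm), side lips 8 mm high at y = +-145 mm. Room for three rails side by side, 85 mm apart, long side up the slope; they do not slide down.
- rail1: Rail 1 of 5, left (+y) to right; one may be absent. White board 100 (x) x 40 (y) x 50 mm high, 0.2 kg, on the lane. Origin: centre of underside. Groove along x in the middle of its top: 32 mm deep (floor 18 mm above underside), mouth 18 mm wide, narrowing over the first 8 mm of depth to 10 mm (good: blade reaches the floor) or 4 mm (tight: blade jams about 7 mm down); which, must be felt.
- rail2: Rail 2 of 5, left (+y) to right; one may be absent. White board 100 (x) x 40 (y) x 50 mm high, 0.2 kg, on the lane. Origin: centre of underside. Groove along x in the middle of its top: 32 mm deep (floor 18 mm above underside), mouth 18 mm wide, narrowing over the first 8 mm of depth to 10 mm (good: blade reaches the floor) or 4 mm (tight: blade jams about 7 mm down); which, must be felt.
- rail3: Rail 3 of 5, left (+y) to right; one may be absent. White board 100 (x) x 40 (y) x 50 mm high, 0.2 kg, on the lane. Origin: centre of underside. Groove along x in the middle of its top: 32 mm deep (floor 18 mm above underside), mouth 18 mm wide, narrowing over the first 8 mm of depth to 10 mm (good: blade reaches the floor) or 4 mm (tight: blade jams about 7 mm down); which, must be felt.
- rail4: Rail 4 of 5, left (+y) to right; one may be absent. White board 100 (x) x 40 (y) x 50 mm high, 0.2 kg, on the lane. Origin: centre of underside. Groove along x in the middle of its top: 32 mm deep (floor 18 mm above underside), mouth 18 mm wide, narrowing over the first 8 mm of depth to 10 mm (good: blade reaches the floor) or 4 mm (tight: blade jams about 7 mm down); which, must be felt.
- rail5: Rail 5 of 5, left (+y) to right; one may be absent. White board 100 (x) x 40 (y) x 50 mm high, 0.2 kg, on the lane. Origin: centre of underside. Groove along x in the middle of its top: 32 mm deep (floor 18 mm above underside), mouth 18 mm wide, narrowing over the first 8 mm of depth to 10 mm (good: blade reaches the floor) or 4 mm (tight: blade jams about 7 mm down); which, must be felt.
- tray: Fixed low plywood rework tray, 210 (x) x 150 mm (y), floor 6 mm thick, rim 14 mm high and 5 mm thick all round. Origin: centre of its underside, on the bench. Two rails stand in it side by side, 90 mm apart along its x, their long sides along its y.
- glue: White glue bottle, 56 mm diameter, 150 mm tall, standing. Leave alone. Origin: centre of its underside.
- edgeband: Flat-lying roll of white edge band, 100 mm diameter, 22 mm high. Leave alone. Origin: centre of its underside.
- offcut: Wooden offcut, 120 x 50 x 18 mm, lying flat. Leave alone. Origin: centre of its underside.
Things that resemble listed ones, but are neither listed nor needed, are in the scene too. What is shaped like the rail2 but orange or red is not meant.

How it is judged:
By the outcome, as a careful person would: the job done as asked, in the order asked, and still so for the second after the job is handed in, with the robot touching nothing.
Of rail1, rail2, rail3, rail4, rail5 only 4 to 5 are there at a start; the rules pass over those that are not, and their reading is None.
At some moment in a run one of rail1, rail2, rail3, rail4, rail5 may be knocked a few centimetres aside while the robot is not near it.
It also fails if it takes over 210 s, if anything falls off the work surface, if the arm or the gripper's body presses on something with over 40 N, if the wrist force passes 120 N, or if a joint passes its speed limit or range.

## Working session

There is one attempt and no reset: what is moved stays moved. The work goes in short steps, Python scripts to look and compute and a tool call to move; the robot and the scene stay as the last step left them, time stands still between calls to the robot, and variables do not carry over. Pictures are saved under pics/ and viewed, and the job is handed in when it is done.

Besides the shell and the picture viewer there is one more tool, called after "Call:" as a command line: name --pt "numbers of a row" for each row, then --argument value for the rest. send_rows: Moves the arm, as the interface text tells. Its arguments: {"type":"object","properties":{"plan":{"type":"array","items":{"type":"array","items":{"type":"number"}}},"grip":{"type":"number"},"newtons":{"type":"number"}},"required":["plan"]}

```bash
ls; mkdir -p pics; python3 - <<'E'
from bench import arm
import cv2,json
print(arm.observe())
for n in("side","top"):
    p=arm.camera_params(n);print(n,p)
    cv2.imwrite(f"pics/{n}0.png",arm.camera(n)[:,:,::-1])
E
```

```text
pics
{'t': 0.0, 'joints': array([ 1.20790312,  0.47780045,  0.0223184 ,  1.55642195, -0.01147837,
        1.10932277, -0.08308711]), 'qd': array([-0.00049388,  0.00178118,  0.00075528, -0.0011518 , -0.0005851 ,
        0.00055893,  0.00176963]), 'tau': array([-7.60488929e-04, -5.82841051e+01,  1.53474156e+00, -2.72605366e+01,
       -5.42133255e-02,  1.70271395e-02,  1.76726835e-04]), 'tcp_pos': array([ 169.97110875, -652.62901996,  221.69355825]), 'tool_rot': array([-8.92781472e-04,  9.91891581e-01,  1.27083668e-01, -1.87509088e-04]), 'force': array([0.74315282, 0.60390936, 0.74092417]), 'torque': array([ 0.01975807, -0.0317006 ,  0.0021329 ]), 'opening': 0.9995192351439017}
side {'fx': 453.3060503895692, 'fy': 453.3060503895692, 'cx': 320.172069355372, 'cy': 240.22450150028283, 'k1': 0.004489408853279623, 'view': array([[-8.11827368e-01, -5.83816967e-01, -9.69913570e-03,
         4.40374152e+02],
       [-4.14926594e-01,  5.88504653e-01, -6.93900709e-01,
         2.36226714e+02],
       [ 4.10818994e-01, -5.59303157e-01, -7.20005370e-01,
         9.52489281e+02],
       [ 0.00000000e+00,  0.00000000e+00,  0.00000000e+00,
         1.00000000e+00]])}
top {'fx': 505.95448749392006, 'fy': 505.95448749392006, 'cx': 323.95087900026675, 'cy': 230.63942606972378, 'k1': -0.09757576151526173, 'view': array([[-2.90304038e-02, -9.99576589e-01, -1.96939998e-03,
         4.94443728e+01],
       [-9.82458948e-01,  2.88962308e-02, -1.84226553e-01,
         5.15180566e+02],
       [ 1.84205458e-01, -3.41331660e-03, -9.82881833e-01,
         1.32660537e+03],
       [ 0.00000000e+00,  0.00000000e+00,  0.00000000e+00,
         1.00000000e+00]])}
```

View pics/side0.png

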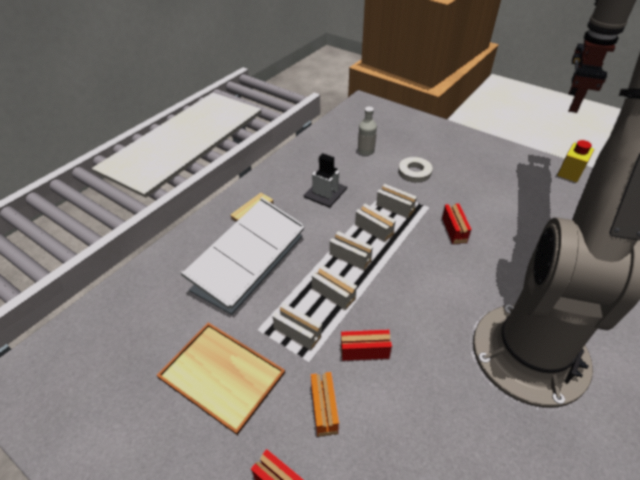

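View pics/top0.png

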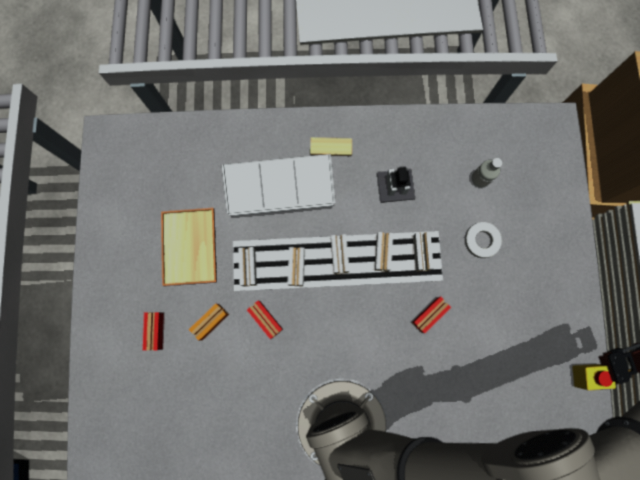

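Both views show five rails on the lane (top view about x=248, 296, 339, 383 and 422, y≈255), the fork at (397,182), rest at (278,186) and tray at (189,247). There are also red and orange decoys. Next I'll zoom in to measure.

```bash
cat > h.py <<'E'
import numpy as np,cv2
from bench import arm
from scipy.optimize import least_squares
from scipy.spatial.transform import Rotation as R
P={n:arm.camera_params(n) for n in("side","top")}
def proj(n,X):
    p=P[n];X=np.atleast_2d(X);V=p["view"];c=X@V[:3,:3].T+V[:3,3]
    s=c[:,:2]/c[:,2:];s=s*(1+p["k1"]*(s**2).sum(1,keepdims=True))
    return s*[p["fx"],p["fy"]]+[p["cx"],p["cy"]]
def ray(n,uv,z):
    "pixel -> world point at height z"
    p=P[n];d=(np.array(uv,float)-[p["cx"],p["cy"]])/[p["fx"],p["fy"]];s=d.copy()
    for _ in range(20): s=d/(1+p["k1"]*(s@s))
    V=p["view"];Rm=V[:3,:3];o=-Rm.T@V[:3,3];r=Rm.T@np.array([s[0],s[1],1]);return o+r*(z-o[2])/r[2]
def save(img,name,box=None,f=1,lines=[],cam=None):
    x0,y0,x1,y1=box or (0,0,640,480)
    im=cv2.resize(img[y0:y1,x0:x1,::-1],None,fx=f,fy=f,interpolation=cv2.INTER_CUBIC)
    for L in lines:
        q=((proj(cam,L)-[x0,y0]+.5)*f-.5)
        cv2.polylines(im,[np.round(q*16).astype(np.int32)],False,(0,0,255),1,cv2.LINE_AA,4)
    cv2.imwrite("pics/"+name,im)
def T(x,y,yaw,pts,z=0):
    c,s=np.cos(yaw),np.sin(yaw);p=np.array(pts,float);return np.c_[x+c*p[:,0]-s*p[:,1],y+s*p[:,0]+c*p[:,1],z+p[:,2]]
def rect(a,b,z,closed=True):
    r=[(-a,-b,z),(a,-b,z),(a,b,z),(-a,b,z)];return r+r[:1]
E
python3 - <<'E'
from h import *
im=cv2.imread("pics/top0.png")[:,:,::-1];save(im,"t0z.png",(225,220,450,300),3.5)
save(im,"t0y.png",(215,120,435,220),3.6)
im=cv2.imread("pics/side0.png")[:,:,::-1];save(im,"s0z.png",(255,170,435,360),3.1)
for u in [(248,266),(296,266),(339,254),(383,251),(422,251)]: print(ray("top",u,50).round())
E
```

```text
[425. 241.  50.]
[422. 112.  50.]
[451.  -4.  50.]
[ 456. -123.   50.]
[ 452. -229.   50.]
```

View pics/t0z.png

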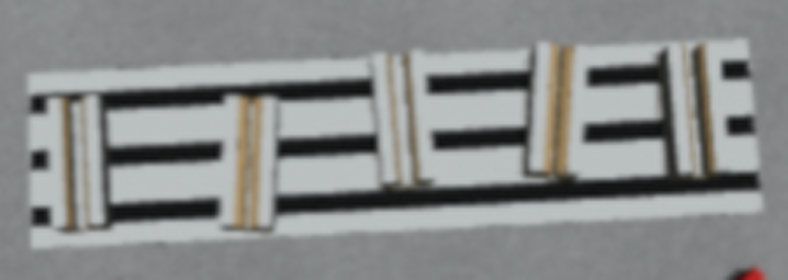

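View pics/s0z.png

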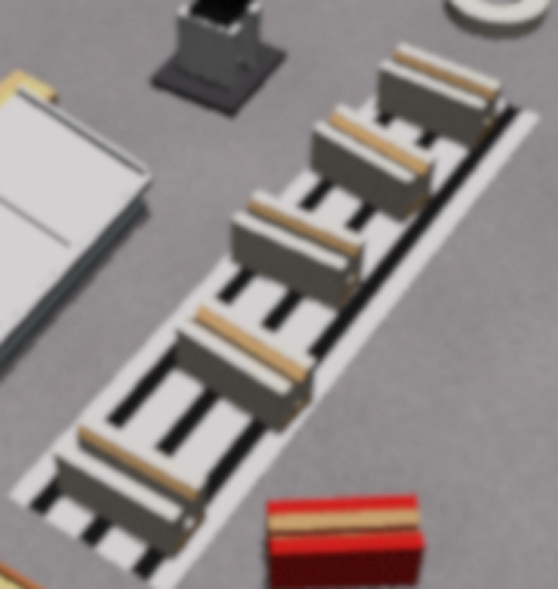

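View pics/t0y.png

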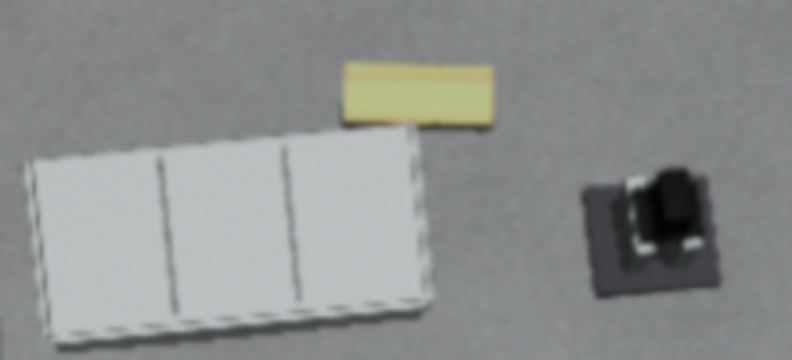

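```bash
cat > fit0.py <<'E'
from h import *
TP=[[(50,97),(98,95),(58,228),(104,227)],[(225,95),(277,96),(221,228),(271,228)],[(373,54),(421,50),(385,186),(430,181)],[(538,43),(587,45),(528,173),(574,177)],[(667,47),(709,44),(674,172),(715,172)]]
SP=[[(57,458),(82,428),(180,522),(203,495)],[(178,332),(200,308),(297,400),(312,375)],[(233,222),(253,193),(350,272),(365,245)],[(313,128),(335,105),(423,180),(433,160)],[(380,70),(400,45),(492,110),(500,88)]]
C=[(50,20,50),(50,-20,50),(-50,20,50),(-50,-20,50)]
topv=cv2.imread("pics/top0.png")[:,:,::-1];sid=cv2.imread("pics/side0.png")[:,:,::-1]
Lt=[];Ls=[]
for i in range(5):
    a=(np.array(TP[i])+.5)/3.5-.5+[225,220];b=(np.array(SP[i])+.5)/3.1-.5+[255,170]
    out=[]
    for m in("t","s","ts"):
        f=lambda q:np.r_[(proj("top",T(*q,C))-a).ravel() if "t" in m else [],(proj("side",T(*q,C))-b).ravel() if "s" in m else []]
        r=least_squares(f,[440,240-118*i,0],x_scale=[10,10,.1]);out.append(r.x)
        print(i+1,m,r.x[:2].round(1),np.degrees(r.x[2]).round(1),np.sqrt((r.fun**2).mean()).round(2))
    q=out[2]
    for z in(50,0): Lt.append(T(*q,rect(50,20,z)));Ls.append(Lt[-1])
    for y in(-9,9): Lt.append(T(*q,[(-50,y,50),(50,y,50)]))
save(topv,"t0o.png",(225,220,450,300),3.5,Lt,"top");save(sid,"s0o.png",(255,170,435,360),3.1,Lt,"side")
E
python3 fit0.py
```

```text
1 t [426.2 244.4] 2.5 0.6
1 s [423.3 250. ] 3.9 1.96
1 ts [424.8 247.5] 3.3 1.7
2 t [422.5 113. ] -3.1 0.34
2 s [418.4 118.3] 0.1 2.03
2 ts [420.6 115.4] -1.5 1.74
3 t [453.1  -5.8] 2.7 0.65
3 s [452.2  -5.2] 4.9 1.07
3 ts [452.7  -5.6] 3.7 0.93
4 t [ 456.  -125.1] -7.5 0.61
4 s [ 456.8 -128.5] -0.6 1.53
4 ts [ 456.1 -126.3] -4.6 1.45
5 t [ 453.4 -229.3] -0.6 1.03
5 s [ 451.6 -234. ] 4.6 1.01
5 ts [ 452.2 -231. ] 1.4 1.3
```

View pics/t0o.png

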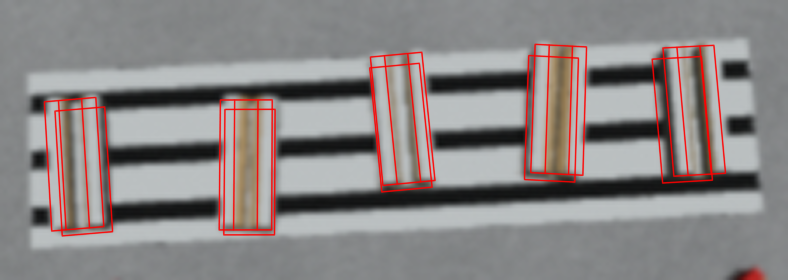

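View pics/s0o.png

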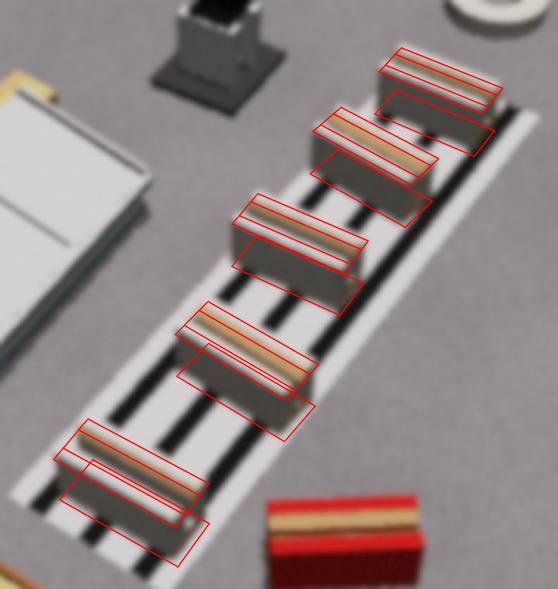

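```bash
cat >> h.py <<'E'
from scipy.ndimage import map_coordinates,gaussian_filter
from scipy.optimize import minimize
def gradfit(n,img,q0,segs,z=0,sig=1.0,tf=None,rng=(6,6,.08)):
    """segs: list of (p,q) model segments; maximise |gradient normal| along them. pose q=(x,y,yaw)"""
    g=cv2.cvtColor(np.ascontiguousarray(img),cv2.COLOR_RGB2GRAY).astype(float)
    g=gaussian_filter(g,sig);gy,gx=np.gradient(g)
    tf=tf or (lambda q,p:T(*q,p,z))
    t=np.linspace(.06,.94,40)[:,None]
    S=[np.array(a)+(np.array(b)-np.array(a))*t for a,b in segs]
    def cost(q):
        c=0
        for s in S:
            uv=proj(n,tf(q,s));d=uv[-1]-uv[0];L=np.hypot(*d);nn=np.array([-d[1],d[0]])/L
            vx=map_coordinates(gx,[uv[:,1],uv[:,0]],order=1);vy=map_coordinates(gy,[uv[:,1],uv[:,0]],order=1)
            c-=abs((vx*nn[0]+vy*nn[1]).sum())*L/40
        return c
    best=None
    for dx in(-rng[0],0,rng[0]):
     for dy in (-rng[1],0,rng[1]):
      for a in(-rng[2],0,rng[2]):
        s0=np.array(q0)+[dx,dy,a]
        r=minimize(cost,s0,method="Nelder-Mead",options=dict(initial_simplex=s0+np.array([[0,0,0],[3,0,0],[0,3,0],[0,0,.04]]),xatol=.02,fatol=.1))
        if best is None or r.fun<best.fun: best=r
    return best.x,best.fun
def box(a,b,z):
    r=rect(a,b,z);return list(zip(r[:4],r[1:]))
RT=box(50,20,50)+[((-50,y,50),(50,y,50)) for y in(-9,9)]
RS=RT+[((-50,20,0),(50,20,0)),((-50,20,0),(-50,20,50)),((50,20,0),(50,20,50)),((-50,-20,0),(-50,20,0))]
E
cat > fit1.py <<'E'
from h import *
topv=cv2.imread("pics/top0.png")[:,:,::-1];sid=cv2.imread("pics/side0.png")[:,:,::-1]
Q=[(425,245,.05),(421,113.5,-.05),(453,-5.6,.05),(456,-126,-.1),(452.5,-230,0.02)];Lt=[];Ls=[]
for q in Q:
    a,f=gradfit("top",topv,q,RT);b,f2=gradfit("side",sid,q,RS)
    print(a.round(1),np.degrees(a[2]).round(1),b.round(1),np.degrees(b[2]).round(1),round(f),round(f2))
    for X,L in((a,Lt),(b,Ls)):
        for z in(50,0): L.append(T(*X,rect(50,20,z)))
        for y in(-9,9): L.append(T(*X,[(-50,y,50),(50,y,50)]))
save(topv,"t0p.png",(225,220,450,300),3.5,Lt,"top");save(sid,"s0p.png",(255,170,435,360),3.1,Ls,"side")
E
python3 fit1.py
```

```text
[422.  236.3   0. ] 2.3 [429.1 244.2   0. ] 2.1 -2989 -5775
[423.5 113.6  -0. ] -2.2 [ 4.247e+02  1.114e+02 -1.000e-01] -3.4 -2336 -4547
[ 4.533e+02 -6.700e+00  1.000e-01] 3.0 [ 4.368e+02 -9.100e+00  1.000e-01] 3.5 -2131 -4429
[ 4.575e+02 -1.271e+02 -1.000e-01] -6.6 [ 4.572e+02 -1.277e+02 -1.000e-01] -5.7 -2660 -3415
[ 450.5 -223.6    0. ] 1.9 [ 455.9 -236.4    0. ] 1.6 -4153 -3559
```

View pics/t0p.png

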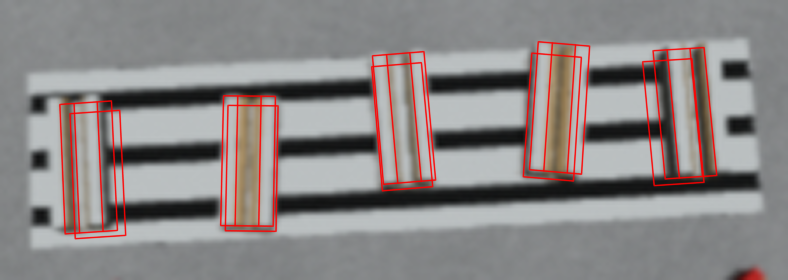

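View pics/s0p.png

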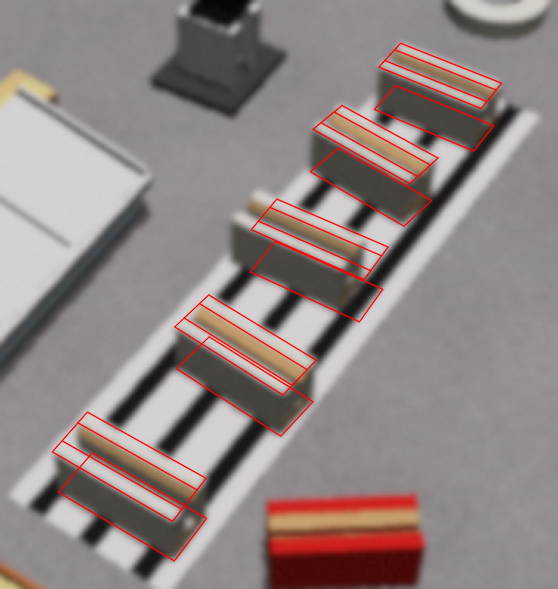

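```bash
python3 - <<'E'
from h import *
topv=cv2.imread("pics/top0.png")[:,:,::-1];sid=cv2.imread("pics/side0.png")[:,:,::-1]
a=cv2.resize(topv[225:290,235:285,::-1],None,fx=8,fy=8,interpolation=cv2.INTER_CUBIC)
b=cv2.resize(sid[298:355,265:325,::-1],None,fx=6.5,fy=8,interpolation=cv2.INTER_CUBIC)
b=cv2.resize(sid[298:355,268:330,::-1],None,fx=6,fy=6,interpolation=cv2.INTER_CUBIC)
h=max(a.shape[0],b.shape[0]);o=np.zeros((h,a.shape[1]+b.shape[1],3),np.uint8);o[:a.shape[0],:a.shape[1]]=a;o[:b.shape[0],a.shape[1]:]=b
o=np.clip((o.astype(float)-60)*1.5,0,255)
cv2.imwrite("pics/z1.png",o)
E
```

```text
[ WARN:0@0.703] global loadsave.cpp:1063 imwrite_ Unsupported depth image for selected encoder is fallbacked to CV_8U.
```

View pics/z1.png

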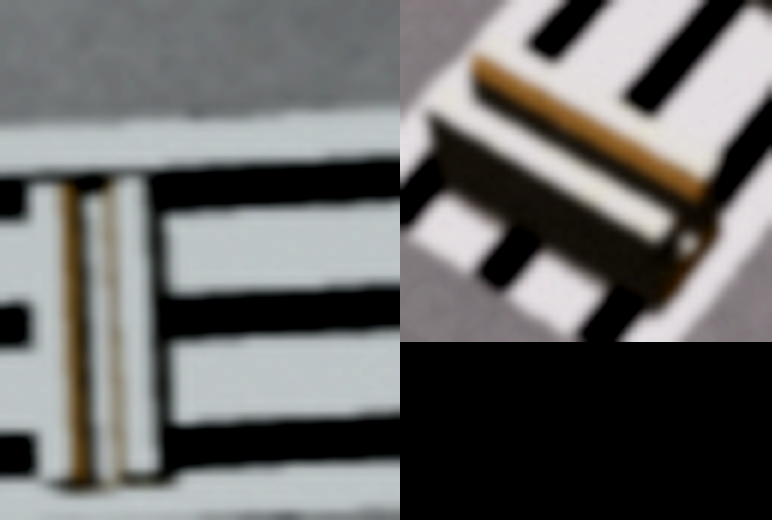

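```bash
python3 - <<'E'
from h import *
topv=cv2.imread("pics/top0.png")[:,:,::-1]
a=cv2.resize(topv[225:285,400:450,::-1],None,fx=8,fy=8,interpolation=cv2.INTER_CUBIC)
b=cv2.resize(topv[155:210,370:420,::-1],None,fx=8,fy=8,interpolation=cv2.INTER_CUBIC)
h=480;o=np.zeros((h,800,3),np.uint8);o[:a.shape[0],:400]=a;o[:b.shape[0],400:]=b
o=np.clip((o.astype(float)-30)*1.4,0,255).astype(np.uint8)
cv2.imwrite("pics/z5.png",o)
sid=cv2.imread("pics/side0.png")[:,:,::-1]
save(sid,"z6.png",(295,140,355,210),8)
E
```

```text
(no output)
```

View pics/z5.png

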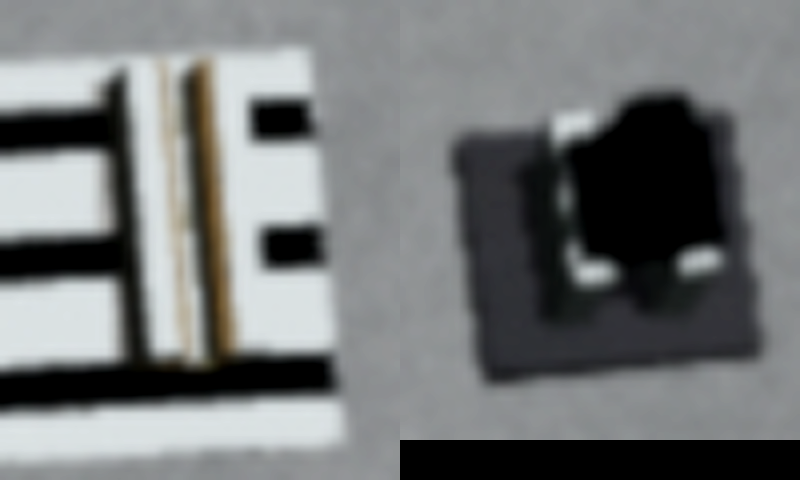

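View pics/z6.png

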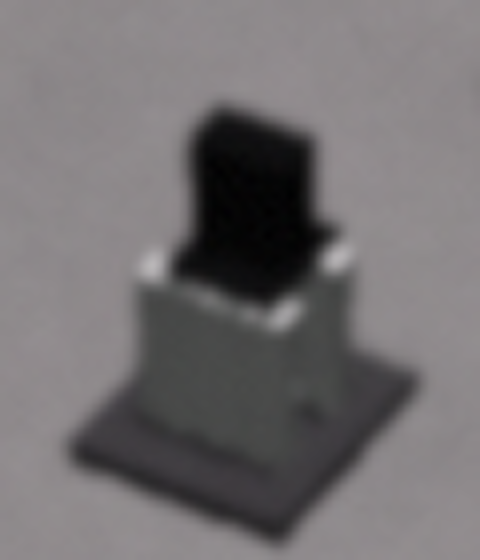

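```bash
cat > fit2.py <<'E'
from h import *
def fit(obs,q0,cam_off=False):
    f=lambda q:np.concatenate([(proj(n,T(*q,[p]))[0]-uv) for n,p,uv in obs])
    r=least_squares(f,q0,x_scale=[10,10,.1]);return r
def z(x,y,ox,oy,k): return np.array([(x+.5)/k-.5+ox,(y+.5)/k-.5+oy])
# fork
B=[(45,50,10),(45,-50,10),(-45,-50,10),(-45,50,10)]
tp=[("top",p,z(x-400,y,370,155,8)) for p,(x,y) in zip(B,[(455,140),(733,116),(760,355),(487,380)])]
q=ray("top",(398,187),10)
for off in (0,):
    r=fit(tp,[q[0],q[1],0]);print("fork top",r.x[:2].round(1),np.degrees(r.x[2]).round(2),r.fun.round(1))
sp=[("side",p,z(x,y,295,140,8)) for p,(x,y) in zip([B[3],B[2],B[0]],[(285,535),(420,375),(70,448)])]
r=fit(sp,r.x);print("fork side",r.x[:2].round(1),np.degrees(r.x[2]).round(2),r.fun.round(1))
rb=fit(tp+sp,r.x);print("both",rb.x[:2].round(1),np.degrees(rb.x[2]).round(2))
# handle top predicted
print("handle top centre px",proj("top",T(*rb.x,[(0,0,128)])),proj("side",T(*rb.x,[(0,0,128)])))
# rails 1,5 centre lines + edges from top
def rl(ax,ay,bx,by,ox,oy): # centreline ends at z=50
    A=ray("top",z(ax,ay,ox,oy,8),50);Bp=ray("top",z(bx,by,ox,oy,8),50)
    c=(A+Bp)/2;d=A-Bp;print(c.round(1),np.degrees(np.arctan2(d[1],d[0])).round(1),np.hypot(*d[:2]).round(1))
rl(90,180,101,482,235,225)
rl(188,60,212,360,400,225)
E
python3 fit2.py
```

```text
fork top [ 648.5 -173.8] 3.61 [ 0.1 -0.2 -0.2 -0.2  0.5  0.2 -0.4  0.2]
fork side [ 648.7 -173.6] 4.98 [ 0.1 -0.2  0.3  0.  -0.4  0.1]
both [ 648.4 -173.8] 4.02
handle top centre px [[401.84711878 173.20408962]] [[325.42519997 157.27717518]]
[426.  245.1  50. ] 1.9 102.1
[ 452.9 -235.8   50. ] 0.9 102.5
```

```bash
cat >> h.py <<'E'
import json,math
def down(yaw,tilt=0):
    "tool pointing down, tool x at world heading yaw(deg)"
    return R.from_euler("z",yaw,degrees=True)*R.from_euler("x",180,degrees=True)
def rot(o): q=o["tool_rot"];return R.from_quat([q[1],q[2],q[3],q[0]])
def go(legs,show=True,dec=1):
    """legs: list of (pos, R or None, step mm per row). prints rows from the measured pose"""
    o=arm.observe();p=np.array(o["tcp_pos"]);r=rot(o);rows=[]
    print("t",round(o["t"],2),"at",p.round(1),"f",np.array(o["force"]).round(1),"op",round(o["opening"]*87.8,1))
    for pos,Rt,step in legs:
        Rt=Rt or r;pos=np.array(pos,float)
        rv=(r.inv()*Rt).as_rotvec(degrees=True);d=np.linalg.norm(pos-p)
        n=max(1,math.ceil(d/step-1e-6),math.ceil(np.linalg.norm(rv)/7.5));p0,r0=p.copy(),r
        for i in range(n):
            tp=p0+(pos-p0)*(i+1)/n;tr=r0*R.from_rotvec(rv*(i+1)/n,degrees=True)
            s=r.inv().apply(tp-p).round(dec);a=((r.inv()*tr).as_rotvec(degrees=True)).round(1)
            rows.append([*(s+0.),*(a+0.)]);p=p+r.apply(s);r=r*R.from_rotvec(a,degrees=True)
    print(len(rows),json.dumps([[int(v) if v==int(v) else float(v) for v in w] for w in rows]))
def st():
    o=arm.observe();x=rot(o).as_matrix()
    print("t",round(o["t"],2),o["tcp_pos"].round(2),"yaw",np.degrees(np.arctan2(x[1,0],x[0,0])).round(2),"tilt",(x[:,2]*57.3).round(2),"f",o["force"].round(2),"tq",o["torque"].round(2),"op",round(o["opening"]*87.8,1))
E
python3 - <<'E'
from h import *
go([((648.4,-173.8,225),down(4),42)])
E
```

```text
t 0.1 at [ 170.  -652.7  221.8] f [-0.6 -0.   0.8] op 87.8
17 [[34.3, -20.2, -0.2, 0, 0, 0.6], [34.2, -20.5, -0.1, 0, 0, 0.6], [33.9, -20.9, -0.2, 0, 0, 0.7], [33.6, -21.3, -0.1, 0, 0, 0.6], [33.4, -21.6, -0.2, 0, 0, 0.6], [33.2, -22, -0.2, 0, 0, 0.6], [33, -22.4, -0.1, 0, 0, 0.7], [32.7, -22.7, -0.2, 0, 0, 0.6], [32.4, -23.1, -0.2, 0, 0, 0.6], [32.2, -23.4, -0.1, -0.1, 0, 0.6], [32, -23.8, -0.2, 0, 0, 0.7], [31.6, -24.1, -0.2, 0, 0, 0.6], [31.4, -24.5, -0.2, 0, 0, 0.6], [31.2, -24.8, -0.2, 0, 0, 0.6], [30.9, -25.2, -0.2, 0, 0, 0.7], [30.6, -25.5, -0.2, 0, 0, 0.6], [30.3, -25.8, -0.2, 0, 0, 0.6]]
```

Call:
send_rows --pt "34 -20 0 0 0 0.6" --pt "34 -20 0 0 0 0.6" --pt "34 -21 0 0 0 0.6" --pt "34 -21 0 0 0 0.6" --pt "33 -22 0 0 0 0.7" --pt "33 -22 0 0 0 0.6" --pt "33 -22 0 0 0 0.6" --pt "33 -23 0 0 0 0.7" --pt "32 -23 0 0 0 0.6" --pt "32 -23 0 0 0 0.6" --pt "32 -24 0 0 0 0.7" --pt "32 -24 0 0 0 0.6" --pt "31 -25 0 0 0 0.6" --pt "31 -25 0 0 0 0.6" --pt "31 -25 0 0 0 0.7" --pt "31 -25 0 0 0 0.6" --pt "30 -26 0 0 0 0.6" --pt "0 0 0 0 0 0" --pt "0 0 0 0 0 0" --grip 50 --newtons 25

```text
t: 2.0
tcp_pos: [647.8, -174.0, 221.9]
tool_rot: [-0.0, 0.999, 0.036, -0.001]
force: [-0.3, -0.1, 0.5]
opening: 0.57
```

```bash
cat > pic.py <<'E'
import sys;from h import *
n=sys.argv[1]
for c in ("top","side"):
    im=arm.camera(c);cv2.imwrite(f"pics/{n}_{c}.png",im[:,:,::-1])
st()
E
python3 pic.py a; python3 - <<'E'
from h import *
for c,b in(("top",(360,120,440,210)),("side",(275,90,375,215))):
    save(cv2.imread(f"pics/a_{c}.png")[:,:,::-1],f"a_{c}z.png",b,6 if c=="top" else 4.6)
o=arm.observe();p=o["tcp_pos"];print(proj("top",p),proj("side",p))
go([((648.4,-173.8,225),down(4),42),((648.4,-173.8,89),down(4),20)])
E
```

```text
t 2.1 [ 646.77 -176.6   222.27] yaw 3.9 tilt [-7.00e-02 -5.00e-02 -5.73e+01] f [ 0.11 -0.94  0.39] tq [-0.04 -0.01  0.02] op 49.9
[[408.75900516 162.43044579]] [[326.54467718 126.44947155]]
t 2.1 at [ 646.8 -176.6  222.3] f [ 0.1 -0.9  0.4] op 49.9
8 [[1.8, -2.7, -2.7, 0, 0.1, -0.1], [0, 0, 19.4, 0, 0, 0], [0, 0, 19.4, 0, 0, 0], [0, 0, 19.5, 0, 0, 0], [0, 0, 19.4, 0, 0, 0], [0, -0.1, 19.4, 0, 0, 0], [0, 0, 19.4, 0, 0, 0], [0, 0, 19.5, 0, 0, 0]]
```

View pics/a_topz.png

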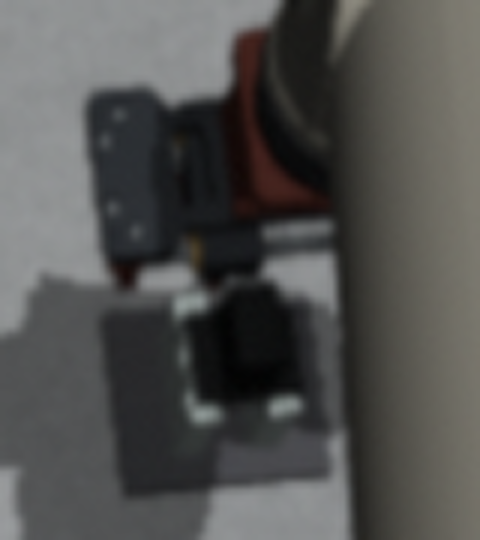

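View pics/a_sidez.png

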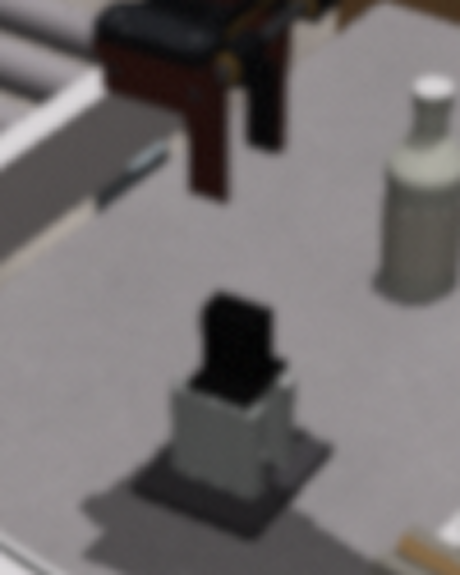

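Call:
send_rows --pt "0 0 0 0 0 0"

```text
t: 2.2
tcp_pos: [646.7, -177.0, 222.6]
tool_rot: [0.0, 0.999, 0.034, -0.0]
force: [0.3, -0.4, 0.3]
opening: 0.57
```

Call:
send_rows --pt "0 0 0 0 0 0"

```text
t: 2.3
tcp_pos: [647.0, -176.6, 222.8]
tool_rot: [0.0, 0.999, 0.034, -0.0]
force: [-0.3, 1.2, -0.4]
opening: 0.568
```

Call:
send_rows --pt "0 0 0 0 0 0"

```text
t: 2.4
tcp_pos: [647.3, -176.0, 222.8]
tool_rot: [0.0, 0.999, 0.034, 0.0]
force: [0.6, -1.3, 0.9]
opening: 0.57
```

```bash
python3 - <<'E'
from h import *
st()
im=arm.camera("side");st();im=arm.camera("side");st();im=arm.camera("side");st()
E
```

```text
t 2.4 [ 647.33 -175.96  222.84] yaw 3.93 tilt [ 0.00e+00 -2.00e-02 -5.73e+01] f [ 0.63 -1.28  0.86] tq [0.07 0.03 0.01] op 50.0
t 2.45 [ 647.45 -175.71  222.85] yaw 3.94 tilt [ 1.00e-02 -1.00e-02 -5.73e+01] f [-0.19 -0.24 -0.29] tq [-0.04  0.01  0.  ] op 49.9
t 2.5 [ 647.53 -175.54  222.84] yaw 3.96 tilt [ 1.00e-02 -1.00e-02 -5.73e+01] f [-1.72 -0.21 -0.49] tq [ 0.05 -0.04 -0.01] op 50.2
t 2.55 [ 647.63 -175.34  222.77] yaw 3.98 tilt [ 1.00e-02 -0.00e+00 -5.73e+01] f [ 0.2  -0.74  0.13] tq [0.03 0.01 0.07] op 49.6
```

Call:
send_rows --pt "0.8 -0.8 17 0 0 0" --pt "0 0 19 0 0 0" --pt "0 0 19 0 0 0" --pt "0 0 19 0 0 0" --pt "0 0 19 0 0 0" --pt "0 0 19 0 0 0" --pt "0 0 12 0 0 0" --pt "0 0 10 0 0 0" --pt "0 0 0 0 0 0" --pt "0 0 0 0 0 0" --pt "0 0 0 0 0 0" --pt "0 0 0 0 0 0" --pt "0 0 0 0 0 0"

```text
t: 3.85
tcp_pos: [648.9, -174.3, 89.3]
tool_rot: [0.0, 0.999, 0.035, 0.001]
force: [0.2, 0.9, 0.1]
opening: 0.569
```

```bash
python3 pic.py b; python3 - <<'E'
from h import *
for c,b in(("top",(360,120,440,210)),("side",(275,120,365,215))):
    save(cv2.imread(f"pics/b_{c}.png")[:,:,::-1],f"b_{c}z.png",b,6)
E
```

```text
t 3.95 [ 648.66 -174.3    89.03] yaw 4.0 tilt [ 3.00e-02 -1.00e-02 -5.73e+01] f [-0.25  0.45 -0.04] tq [-0.01  0.03 -0.03] op 50.0
```

View pics/b_sidez.png

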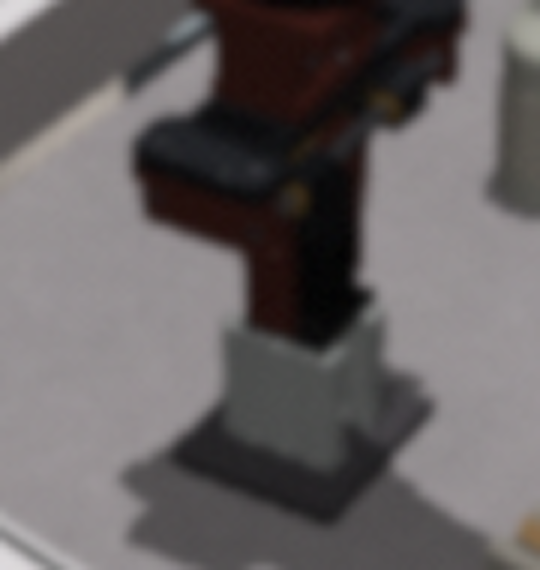

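Call:
send_rows --pt "0 0 0 0 0 0" --pt "0 0 0 0 0 0" --pt "0 0 0 0 0 0" --pt "0 0 0 0 0 0" --pt "0 0 0 0 0 0" --pt "0 0 0 0 0 0" --pt "0 0 0 0 0 0" --grip 15 --newtons 30

```text
t: 4.65
tcp_pos: [648.5, -174.4, 88.7]
tool_rot: [0.0, 0.999, 0.035, -0.0]
force: [-0.6, -1.5, 1.6]
opening: 0.274
```

```bash
python3 -c "
from h import *
st()"
```

```text
t 4.65 [ 648.46 -174.41   88.68] yaw 3.99 tilt [ 0.00e+00 -1.00e-02 -5.73e+01] f [-0.61 -1.5   1.56] tq [-0.17  0.04  0.05] op 24.1
```

```bash
python3 - <<'E'
from h import *
go([((648.5,-174.4,180),None,20),((426,245,180),down(2),40)])
E
```

```text
t 4.65 at [ 648.5 -174.4   88.7] f [-0.6 -1.5  1.6] op 24.1
17 [[0, 0, -18.3, 0, 0, 0], [0, 0, -18.2, 0, 0, 0], [0, 0, -18.3, 0, 0, 0], [0, 0, -18.3, 0, 0, 0], [0, 0, -18.2, 0, 0, 0], [-16.1, -36.2, 0, 0, 0, 0.2], [-16.1, -36.1, 0, 0, 0, 0.1], [-16.3, -36, 0, 0, 0, 0.2], [-16.4, -36, 0, 0, 0, 0.2], [-16.5, -36, 0, 0, 0, 0.1], [-16.5, -35.9, -0.1, 0, 0, 0.2], [-16.7, -35.9, 0, 0, 0, 0.2], [-16.8, -35.8, 0, 0, 0, 0.1], [-16.9, -35.8, 0, 0, 0, 0.2], [-17, -35.7, 0, 0, 0, 0.2], [-17.1, -35.7, 0, 0, 0, 0.1], [-17.2, -35.6, 0, 0, 0, 0.2]]
```

Call:
send_rows --pt "0 0 -10 0 0 0" --pt "0 0 -18 0 0 0" --pt "0 0 -18 0 0 0" --pt "0 0 -18 0 0 0" --pt "0 0 -18 0 0 0" --pt "0 0 -9 0 0 0" --pt "-16 -36 0 0 0 0.2" --pt "-16 -36 0 0 0 0.1" --pt "-16 -36 0 0 0 0.2" --pt "-16 -36 0 0 0 0.2" --pt "-17 -36 0 0 0 0.1" --pt "-17 -36 0 0 0 0.2" --pt "-17 -36 0 0 0 0.2" --pt "-17 -36 0 0 0 0.1" --pt "-17 -36 0 0 0 0.2" --pt "-17 -36 0 0 0 0.2" --pt "-17 -36 0 0 0 0.1" --pt "-17 -20 0 0 0 0.2" --pt "0 -15 0 0 0 0"

```text
t: 6.55
tcp_pos: [422.7, 247.3, 179.7]
tool_rot: [0.0, 1.0, 0.019, -0.001]
force: [-0.0, -0.0, -1.6]
opening: 0.276
```

Call:
send_rows --pt "0 0 14 0 0 0" --pt "0 0 14 0 0 0" --pt "0 0 12 0 0 0" --pt "0 0 0 0 0 0" --pt "0 0 0 0 0 0" --pt "0 0 0 0 0 0" --pt "0 0 0 0 0 0" --pt "0 0 0 0 0 0" --pt "0 0 0 0 0 0"

```text
t: 7.45
tcp_pos: [425.8, 245.5, 140.0]
tool_rot: [-0.0, 1.0, 0.017, 0.0]
force: [0.2, 0.1, -1.6]
opening: 0.272
```

```bash
python3 pic.py c; python3 - <<'E'
from h import *
for c,b in(("top",(225,200,305,290)),("side",(260,270,360,360))):
    save(cv2.imread(f"pics/c_{c}.png")[:,:,::-1],f"c_{c}z.png",b,6)
E
```

```text
t 7.55 [425.73 245.43 139.8 ] yaw 1.99 tilt [ 1.00e-02  0.00e+00 -5.73e+01] f [ 0.04  0.09 -2.27] tq [ 0.01  0.02 -0.01] op 23.8
```

View pics/c_sidez.png

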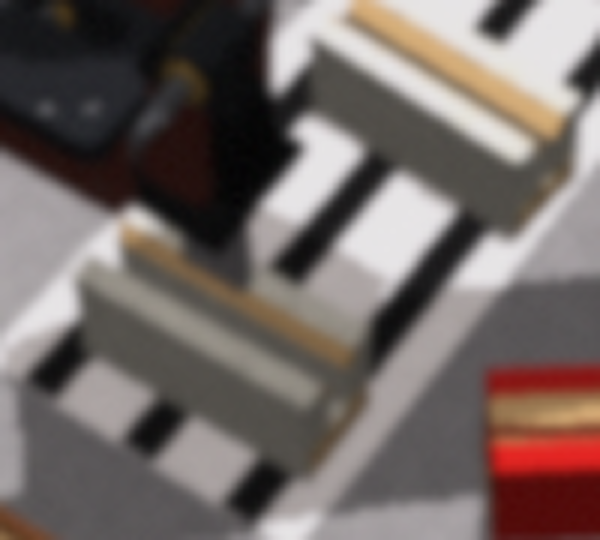

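View pics/c_topz.png

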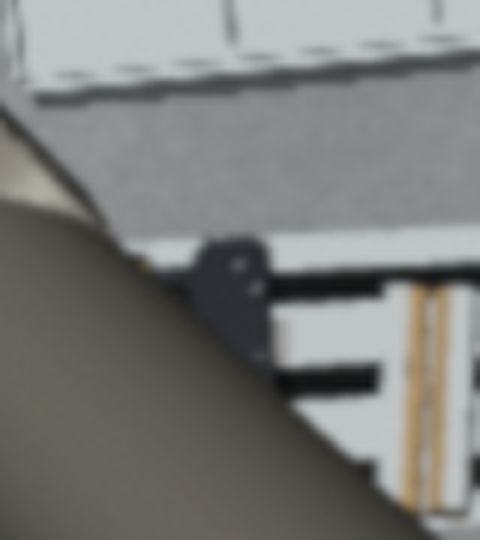

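```bash
python3 - <<'E'
from h import *
im=cv2.imread("pics/c_side.png")[:,:,::-1]
g=(425.7,245.4,np.radians(2));L=[]
for a,b,z in((13,3,0),(13,3,55),(22,25,55),(22,25,63),(20,12,63)): L.append(T(*g,rect(a,b,z),z=71.1))
for q in((426,245.1,np.radians(1.9)),):
    for z in(50,0): L.append(T(*q,rect(50,20,z)))
    for y in(-9,9): L.append(T(*q,[(-50,y,50),(50,y,50)]))
save(im,"c_o.png",(262,270,342,355),7,L,"side")
E
```

```text
(no output)
```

View pics/c_o.png

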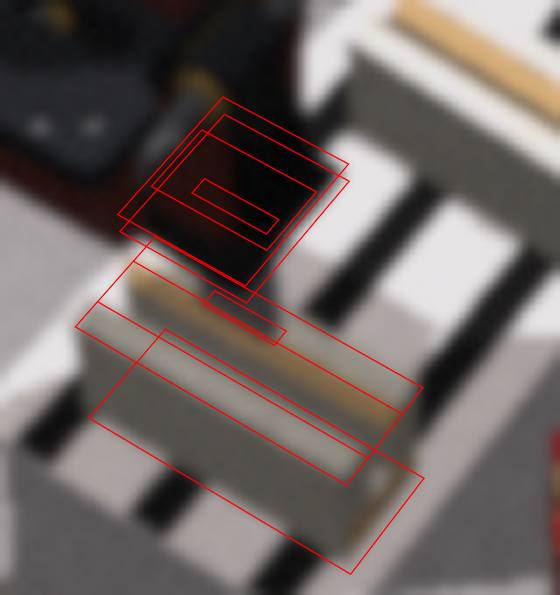

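Call:
send_rows --pt "0 0 10 0 0 0" --pt "0 0 7 0 0 0" --pt "0 0 3 0 0 0" --pt "0 0 2 0 0 0" --pt "0 0 2 0 0 0" --pt "0 0 1 0 0 0" --pt "0 0 0 0 0 0" --pt "0 0 0 0 0 0" --pt "0 0 0 0 0 0"

```text
t: 8.45
tcp_pos: [425.8, 245.5, 114.8]
tool_rot: [-0.0, 1.0, 0.017, 0.0]
force: [0.1, 0.2, -1.8]
opening: 0.271
```

```bash
python3 pic.py d; python3 - <<'E'
from h import *
save(cv2.imread(f"pics/d_side.png")[:,:,::-1],f"d_sidez.png",(262,270,342,355),7)
E
```

```text
t 8.55 [425.76 245.48 114.8 ] yaw 2.0 tilt [ 2.00e-02  1.00e-02 -5.73e+01] f [-0.49 -0.12 -1.68] tq [ 0.01 -0.02 -0.02] op 24.1
```

View pics/d_sidez.png

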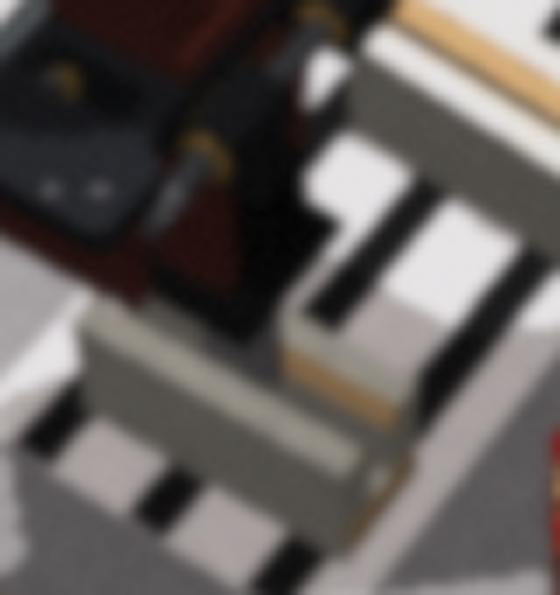

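Call:
send_rows --pt "0 0 1 0 0 0" --pt "0 0 1 0 0 0" --pt "0 0 1 0 0 0" --pt "0 0 1 0 0 0" --pt "0 0 1 0 0 0" --pt "0 0 1 0 0 0" --pt "0 0 0 0 0 0"

```text
t: 9.25
tcp_pos: [425.6, 245.4, 108.5]
tool_rot: [0.0, 1.0, 0.017, -0.0]
force: [0.1, 0.3, -1.1]
opening: 0.271
```

Call:
send_rows --pt "0 0 3 0 0 0" --pt "0 0 3 0 0 0" --pt "0 0 3 0 0 0" --pt "0 0 3 0 0 0" --pt "0 0 3 0 0 0" --pt "0 0 2 0 0 0" --pt "0 0 1 0 0 0" --pt "0 0 1 0 0 0" --pt "0 0 0.5 0 0 0" --pt "0 0 0.5 0 0 0" --pt "0 0 0 0 0 0" --pt "0 0 0 0 0 0"

```text
t: 10.45
tcp_pos: [425.7, 245.4, 88.7]
tool_rot: [0.0, 1.0, 0.017, 0.0]
force: [0.4, -0.8, -2.2]
opening: 0.274
```

Call:
send_rows --pt "0 0 0.7 0 0 0" --pt "0 0 0.7 0 0 0" --pt "0 0 0.7 0 0 0" --pt "0 0 0 0 0 0"

```text
t: 10.85
tcp_pos: [425.7, 245.4, 86.6]
tool_rot: [0.0, 1.0, 0.017, -0.0]
force: [-0.4, -1.2, 0.3]
opening: 0.271
```

Call:
send_rows --pt "0 0 0.6 0 0 0" --pt "0 0 0.6 0 0 0" --pt "0 0 0 0 0 0" --pt "0 0 0 0 0 0"

```text
t: 11.25
tcp_pos: [425.8, 245.4, 86.5]
tool_rot: [0.0, 1.0, 0.017, 0.0]
force: [-3.8, -4.2, 13.8]
opening: 0.272
```

Call:
send_rows --pt "0 0 -6 0 0 0" --pt "0 0 -12 0 0 0" --pt "0 0 -16 0 0 0" --pt "0 0 -16 0 0 0" --pt "0 0 -5 0 0 0" --pt "0 30 0 0 0 1" --pt "0 35 0 0 0 1.5" --pt "0 35 0 0 0 1.5" --pt "0 21 0 0 0 0.5" --pt "0 10 0 0 0 0" --pt "0 0 0 0 0 0" --pt "0 0 0 0 0 0" --pt "0 0 0 0 0 0" --pt "0 0 0 0 0 0"

```text
t: 12.65
tcp_pos: [425.9, 115.7, 140.4]
tool_rot: [-0.0, 1.0, -0.021, 0.0]
force: [0.2, 0.3, -2.1]
opening: 0.27
```

```bash
python3 pic.py e; python3 - <<'E'
from h import *
go([((423.3,113.5,139),down(-2.5),40)])
for c in("top","side"):
    save(cv2.imread(f"pics/e_{c}.png")[:,:,::-1],f"e_{c}z.png",(225,170,450,360) if c=="side" else (225,200,450,300),3.4)
E
```

```text
t 12.75 [425.83 115.27 140.33] yaw -2.42 tilt [ 0.00e+00  1.00e-02 -5.73e+01] f [-0.04 -0.24 -1.77] tq [ 0.05  0.03 -0.03] op 23.5
t 12.75 at [425.8 115.3 140.3] f [-0.  -0.2 -1.8] op 23.5
1 [[-2.5, 1.9, 1.3, 0, 0, 0.1]]
```

View pics/e_topz.png

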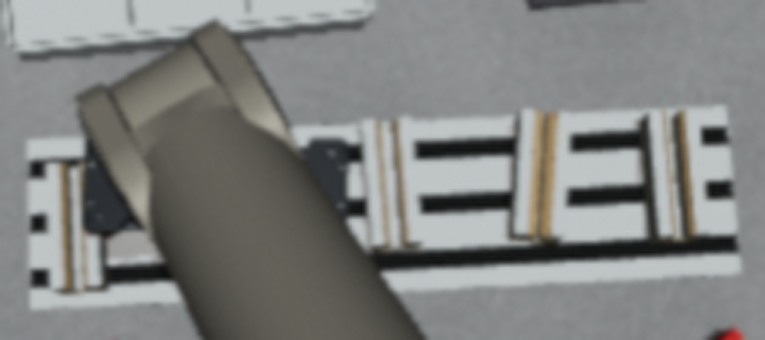

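View pics/e_sidez.png

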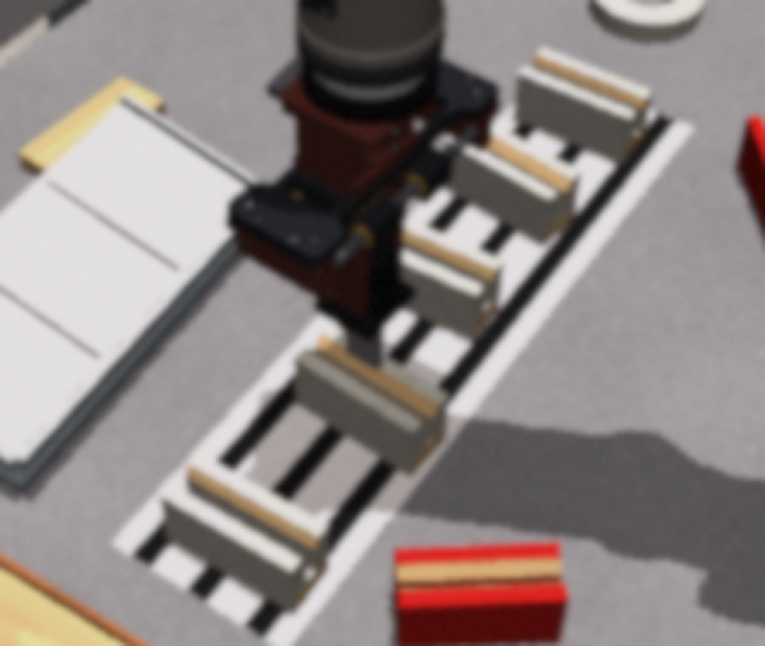

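Call:
send_rows --pt "-2.5 2 5 0 0 0" --pt "0 0 9 0 0 0" --pt "0 0 6 0 0 0" --pt "0 0 3 0 0 0" --pt "0 0 2 0 0 0" --pt "0 0 0 0 0 0" --pt "0 0 0 0 0 0" --pt "0 0 0 0 0 0" --pt "0 0 0 0 0 0"

```text
t: 13.65
tcp_pos: [423.4, 112.6, 115.6]
tool_rot: [-0.0, 1.0, -0.022, 0.0]
force: [0.8, 0.5, -1.6]
opening: 0.274
```

Call:
send_rows --pt "0 0 1 0 0 0" --pt "0 0 1 0 0 0" --pt "0 0 1 0 0 0" --pt "0 0 0.5 0 0 0" --pt "0 0 0 0 0 0" --pt "0 0 0 0 0 0"

```text
t: 14.25
tcp_pos: [423.7, 111.8, 112.3]
tool_rot: [0.001, 1.0, -0.022, 0.0]
force: [-0.8, -4.1, 5.6]
opening: 0.271
```

Call:
send_rows --pt "0 0 -1 0 0 0" --pt "0 1.5 0 0 0 0" --pt "0 0 0 0 0 0" --pt "0 0 0.6 0 0 0" --pt "0 0 0.6 0 0 0" --pt "0 0 0.5 0 0 0" --pt "0 0 0 0 0 0" --pt "0 0 0 0 0 0"

```text
t: 15.05
tcp_pos: [423.3, 110.8, 111.3]
tool_rot: [0.0, 1.0, -0.022, 0.0]
force: [-1.1, -3.2, 6.2]
opening: 0.269
```

Call:
send_rows --pt "0 0 0.5 0 0 0" --pt "0 0 0.5 0 0 0" --pt "0 0 0 0 0 0" --pt "0 0 0 0 0 0"

```text
t: 15.45
tcp_pos: [423.5, 110.8, 111.0]
tool_rot: [0.0, 1.0, -0.022, 0.0]
force: [-3.4, -3.1, 14.9]
opening: 0.27
```

Call:
send_rows --pt "0 0 -1 0 0 0" --pt "0 1 0 0 0 0" --pt "0 0 0 0 0 0" --pt "0 0 0.6 0 0 0" --pt "0 0 0.5 0 0 0" --pt "0 0 0 0 0 0" --pt "0 0 0 0 0 0"

```text
t: 16.15
tcp_pos: [423.5, 110.5, 111.0]
tool_rot: [-0.0, 1.0, -0.022, 0.0]
force: [-4.5, -1.8, 15.6]
opening: 0.272
```

Call:
send_rows --pt "0 0 0.5 0 0 0" --pt "0 0 0.5 0 0 0" --pt "0 0 0 0 0 0" --pt "0 0 0 0 0 0"

```text
t: 16.55
tcp_pos: [424.0, 110.6, 110.7]
tool_rot: [-0.0, 1.0, -0.022, 0.001]
force: [-4.8, -2.7, 24.5]
opening: 0.273
```

Call:
send_rows --pt "0 0 -3 0 0 0" --pt "0 0 -9 0 0 0" --pt "0 0 -13 0 0 0" --pt "0 0 -5 0 0 0" --pt "7 25 0 0 0 -1" --pt "9 35 0 0 0 -2" --pt "9 35 0 0 0 -2" --pt "0 15 0 0 0 -0.5" --pt "0 4 0 0 0 0" --pt "0 0 0 0 0 0" --pt "0 0 0 0 0 0" --pt "0 0 0 0 0 0" --pt "0 0 0 0 0 0"

```text
t: 17.85
tcp_pos: [447.2, -3.3, 139.1]
tool_rot: [-0.0, 1.0, 0.027, 0.0]
force: [0.1, -0.3, -0.9]
opening: 0.27
```

```bash
python3 pic.py f; python3 - <<'E'
from h import *
go([((453.2,-6.5,138),down(3),40)])
im=cv2.imread("pics/f_top.png")[:,:,::-1]
a=cv2.resize(im[225:300,228:308,::-1],None,fx=5,fy=5,interpolation=cv2.INTER_CUBIC)
b=cv2.resize(im[225:300,360:440,::-1],None,fx=5,fy=5,interpolation=cv2.INTER_CUBIC)
cv2.imwrite("pics/f_tz.png",np.hstack([a,b]))
save(cv2.imread("pics/f_side.png")[:,:,::-1],"f_sz.png",(300,190,400,280),6)
print(gradfit("top",im,(421,112,-.05),RT),gradfit("top",im,(456,-126,-.1),RT))
E
```

```text
t 17.95 [447.28  -3.69 139.08] yaw 3.06 tilt [ 0.00e+00  1.00e-02 -5.73e+01] f [-0.36 -1.14 -2.33] tq [-0.03 -0.01 -0.02] op 23.5
t 17.95 at [447.3  -3.7 139.1] f [-0.4 -1.1 -2.3] op 23.5
1 [[5.8, 3.1, 1.1, 0, 0, 0.1]]
(array([ 4.23415068e+02,  1.14061071e+02, -2.90798469e-02]), np.float64(-2011.0370802887514)) (array([ 4.59403974e+02, -1.28315715e+02, -1.31212250e-01]), np.float64(-1668.8084179897837))
```

View pics/f_tz.png

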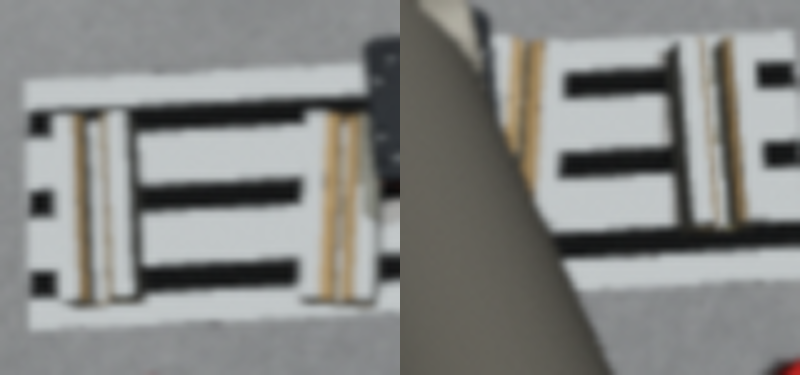

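View pics/f_sz.png

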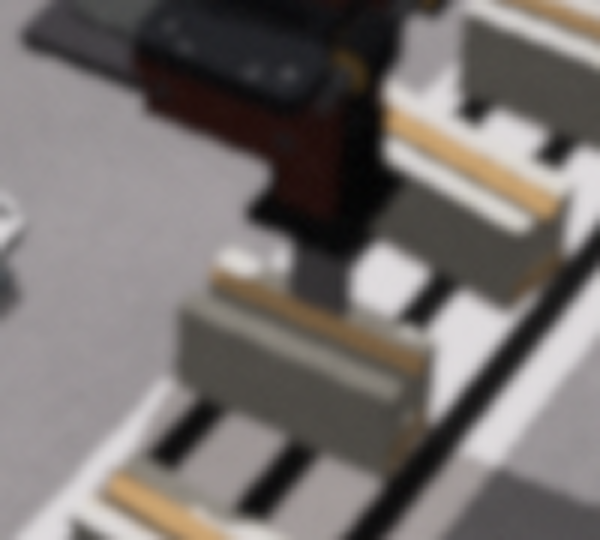

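Call:
send_rows --pt "6 4.5 5 0 0 0" --pt "0 0 9 0 0 0" --pt "0 0 6 0 0 0" --pt "0 0 3 0 0 0" --pt "0 0 1 0 0 0" --pt "0 0 0 0 0 0" --pt "0 0 0 0 0 0" --pt "0 0 0 0 0 0" --pt "0 0 0 0 0 0"

```text
t: 18.85
tcp_pos: [453.7, -8.5, 115.3]
tool_rot: [0.0, 1.0, 0.026, 0.0]
force: [-0.3, 0.7, -1.5]
opening: 0.271
```

Call:
send_rows --pt "0 0 1 0 0 0" --pt "0 0 1 0 0 0" --pt "0 0 1 0 0 0" --pt "0 0 0.5 0 0 0" --pt "0 0 0 0 0 0" --pt "0 0 0 0 0 0"

```text
t: 19.45
tcp_pos: [453.5, -8.5, 111.5]
tool_rot: [0.0, 1.0, 0.026, -0.0]
force: [-0.3, 0.2, -2.0]
opening: 0.271
```

Call:
send_rows --pt "0 0 1 0 0 0" --pt "0 0 1 0 0 0" --pt "0 0 1 0 0 0" --pt "0 0 0.5 0 0 0" --pt "0 0 0 0 0 0"

```text
t: 19.95
tcp_pos: [453.4, -8.5, 107.9]
tool_rot: [0.0, 1.0, 0.026, -0.0]
force: [0.2, 0.4, -2.2]
opening: 0.28
```

Call:
send_rows --pt "0 0 3 0 0 0" --pt "0 0 3 0 0 0" --pt "0 0 3 0 0 0" --pt "0 0 3 0 0 0" --pt "0 0 3 0 0 0" --pt "0 0 2 0 0 0" --pt "0 0 1 0 0 0" --pt "0 0 1 0 0 0" --pt "0 0 0.8 0 0 0" --pt "0 0 0.8 0 0 0" --pt "0 0 0.8 0 0 0" --pt "0 0 0 0 0 0" --pt "0 0 0 0 0 0"

```text
t: 21.25
tcp_pos: [453.6, -8.5, 86.7]
tool_rot: [0.0, 1.0, 0.026, 0.0]
force: [-0.2, 0.3, -1.3]
opening: 0.272
```

Call:
send_rows --pt "0 0 0.5 0 0 0" --pt "0 0 0.5 0 0 0" --pt "0 0 0 0 0 0" --pt "0 0 0 0 0 0"

```text
t: 21.65
tcp_pos: [453.7, -8.5, 86.4]
tool_rot: [0.0, 1.0, 0.026, 0.0]
force: [-3.1, -0.5, 8.9]
opening: 0.27
```

Call:
send_rows --pt "0 0 -6 0 0 0" --pt "0 0 -12 0 0 0" --pt "0 0 -16 0 0 0" --pt "0 0 -15 0 0 0" --pt "0 0 -4 0 0 0" --pt "-1 30 0 0 0 2.5" --pt "1 35 0 0 0 3" --pt "4 35 0 0 0 3" --pt "3 15 0 0 0 1" --pt "0 5 0 0 0 0" --pt "0 0 0 0 0 0" --pt "0 0 0 0 0 0" --pt "0 0 0 0 0 0" --pt "0 0 0 0 0 0"

```text
t: 23.05
tcp_pos: [458.9, -127.7, 138.7]
tool_rot: [-0.0, 0.998, -0.056, -0.0]
force: [-0.2, 0.3, -1.6]
opening: 0.27
```

```bash
python3 pic.py g; python3 - <<'E'
from h import *
go([((457.5,-129,138),down(-6.5),40)])
im=cv2.imread("pics/g_top.png")[:,:,::-1]
a=cv2.resize(im[225:300,298:378,::-1],None,fx=5,fy=5,interpolation=cv2.INTER_CUBIC)
b=cv2.resize(im[225:300,378:458,::-1],None,fx=5,fy=5,interpolation=cv2.INTER_CUBIC)
cv2.imwrite("pics/g_tz.png",np.hstack([a,b]))
save(cv2.imread("pics/g_side.png")[:,:,::-1],"g_sz.png",(330,160,430,250),6)
E
```

```text
t 23.15 [ 458.9  -128.19  138.66] yaw -6.43 tilt [-0.00e+00  1.00e-02 -5.73e+01] f [ 0.18  0.4  -1.93] tq [ 0.01 -0.02 -0.02] op 24.0
t 23.15 at [ 458.9 -128.2  138.7] f [ 0.2  0.4 -1.9] op 24.0
1 [[-1.3, 1, 0.7, 0, 0, 0.1]]
```

View pics/g_tz.png

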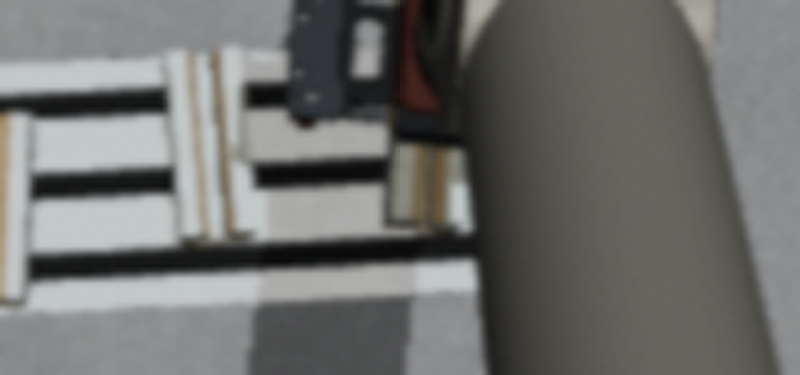

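View pics/g_sz.png

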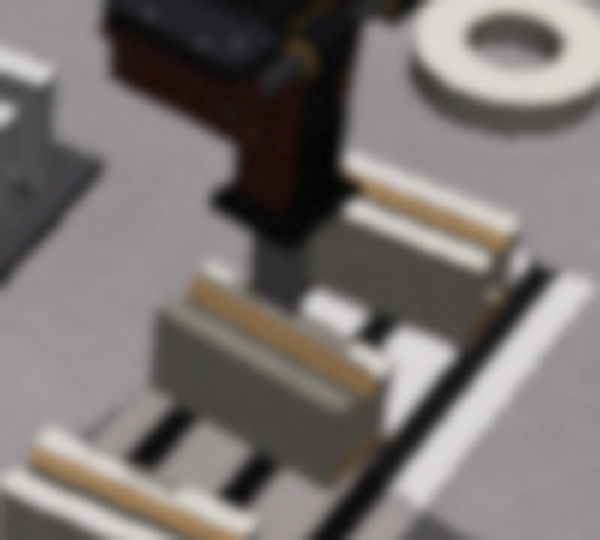

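Call:
send_rows --pt "-1 0.5 5 0 0 0" --pt "0 0 8 0 0 0" --pt "0 0 6 0 0 0" --pt "0 0 3 0 0 0" --pt "0 0 1 0 0 0" --pt "0 0 0 0 0 0" --pt "0 0 0 0 0 0" --pt "0 0 0 0 0 0" --pt "0 0 0 0 0 0"

```text
t: 24.05
tcp_pos: [458.0, -129.3, 115.9]
tool_rot: [0.0, 0.998, -0.057, 0.0]
force: [0.1, 0.1, -1.7]
opening: 0.269
```

Call:
send_rows --pt "0 0 1 0 0 0" --pt "0 0 1 0 0 0" --pt "0 0 1 0 0 0" --pt "0 0 0.5 0 0 0" --pt "0 0 0 0 0 0" --pt "0 0 0 0 0 0"

```text
t: 24.65
tcp_pos: [457.8, -129.2, 112.1]
tool_rot: [-0.0, 0.998, -0.057, -0.0]
force: [0.4, 0.3, -2.4]
opening: 0.273
```

Call:
send_rows --pt "0 0 0.7 0 0 0" --pt "0 0 0.7 0 0 0" --pt "0 0 0.6 0 0 0" --pt "0 0 0 0 0 0" --pt "0 0 0 0 0 0"

```text
t: 25.15
tcp_pos: [458.1, -129.4, 111.0]
tool_rot: [0.0, 0.998, -0.057, 0.0]
force: [-3.0, -1.2, 9.0]
opening: 0.272
```

Call:
send_rows --pt "0 0 0.5 0 0 0" --pt "0 0 0.5 0 0 0" --pt "0 0 0.3 0 0 0" --pt "0 0 0 0 0 0" --pt "0 0 0 0 0 0"

```text
t: 25.65
tcp_pos: [458.5, -129.5, 110.8]
tool_rot: [0.0, 0.998, -0.057, 0.001]
force: [-4.8, 0.9, 19.6]
opening: 0.279
```

Call:
send_rows --pt "0 0 -3 0 0 0" --pt "0 0 -9 0 0 0" --pt "0 0 -13 0 0 0" --pt "0 0 -5 0 0 0" --pt "-4 25 0 0 0 -1.5" --pt "-4 33 0 0 0 -2.5" --pt "-4 30 0 0 0 -2.5" --pt "-3 15 0 0 0 -1" --pt "0 4 0 0 0 0" --pt "0 0 0 0 0 0" --pt "0 0 0 0 0 0" --pt "0 0 0 0 0 0" --pt "0 0 0 0 0 0" --pt "0 0 0 0 0 0"

```text
t: 27.05
tcp_pos: [436.1, -234.3, 138.9]
tool_rot: [-0.0, 1.0, 0.009, 0.0]
force: [-0.5, 0.6, -1.6]
opening: 0.272
```

```bash
python3 pic.py i; python3 - <<'E'
from h import *
go([((453,-238,138),down(1),40)])
im=cv2.imread("pics/i_top.png")[:,:,::-1]
a=cv2.resize(im[225:300,298:378,::-1],None,fx=5,fy=5,interpolation=cv2.INTER_CUBIC)
b=cv2.resize(im[225:300,378:458,::-1],None,fx=5,fy=5,interpolation=cv2.INTER_CUBIC)
cv2.imwrite("pics/i_tz.png",np.hstack([a,b]))
save(cv2.imread("pics/i_side.png")[:,:,::-1],"i_sz.png",(350,130,450,220),6)
E
```

```text
t 27.15 [ 435.97 -234.62  138.86] yaw 1.03 tilt [ -0.    0.  -57.3] f [ 0.59  0.37 -0.61] tq [ 0.05  0.04 -0.01] op 23.7
t 27.15 at [ 436.  -234.6  138.9] f [ 0.6  0.4 -0.6] op 23.7
1 [[17, 3.7, 0.9, 0, 0, 0]]
```

View pics/i_tz.png

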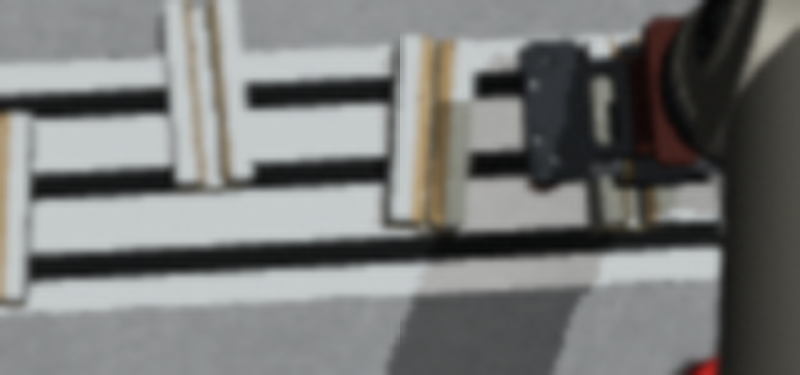

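View pics/i_sz.png

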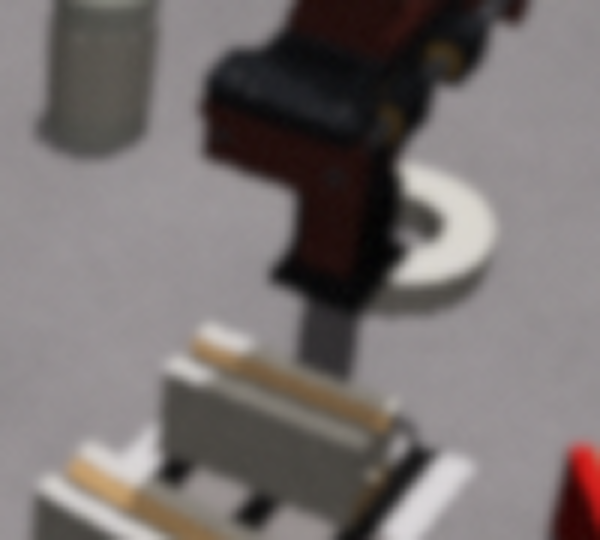

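Call:
send_rows --pt "10 2 0 0 0 0" --pt "7 1.3 3 0 0 0" --pt "0 0 6 0 0 0" --pt "0 0 8 0 0 0" --pt "0 0 4 0 0 0" --pt "0 0 2 0 0 0" --pt "0 0 0 0 0 0" --pt "0 0 0 0 0 0" --pt "0 0 0 0 0 0" --pt "0 0 0 0 0 0"

```text
t: 28.15
tcp_pos: [453.1, -238.0, 116.1]
tool_rot: [0.0, 1.0, 0.009, 0.0]
force: [0.2, -0.6, -0.4]
opening: 0.27
```

Call:
send_rows --pt "0 0 1 0 0 0" --pt "0 0 1 0 0 0" --pt "0 0 1 0 0 0" --pt "0 0 0.5 0 0 0" --pt "0 0 0 0 0 0" --pt "0 0 0 0 0 0"

```text
t: 28.75
tcp_pos: [452.9, -237.9, 112.3]
tool_rot: [0.0, 1.0, 0.009, -0.0]
force: [-0.1, 0.0, -1.9]
opening: 0.269
```

Call:
send_rows --pt "0 0 0.8 0 0 0" --pt "0 0 0.8 0 0 0" --pt "0 0 0.8 0 0 0" --pt "0 0 0.6 0 0 0" --pt "0 0 0 0 0 0"

```text
t: 29.25
tcp_pos: [452.9, -237.9, 109.2]
tool_rot: [-0.0, 1.0, 0.009, -0.0]
force: [-0.0, 0.1, -1.7]
opening: 0.277
```

Past the jam depth, so on down to the floor.

Call:
send_rows --pt "0 0 2 0 0 0" --pt "0 0 3 0 0 0" --pt "0 0 3 0 0 0" --pt "0 0 3 0 0 0" --pt "0 0 3 0 0 0" --pt "0 0 3 0 0 0" --pt "0 0 2 0 0 0" --pt "0 0 1 0 0 0" --pt "0 0 1 0 0 0" --pt "0 0 0.8 0 0 0" --pt "0 0 0.8 0 0 0" --pt "0 0 0 0 0 0" --pt "0 0 0 0 0 0"

```text
t: 30.55
tcp_pos: [453.0, -237.9, 86.8]
tool_rot: [0.0, 1.0, 0.009, 0.0]
force: [1.1, 0.8, -1.4]
opening: 0.269
```

Call:
send_rows --pt "0 0 0.5 0 0 0" --pt "0 0 0.5 0 0 0" --pt "0 0 0 0 0 0" --pt "0 0 0 0 0 0"

```text
t: 30.95
tcp_pos: [453.1, -238.0, 86.4]
tool_rot: [0.0, 1.0, 0.009, 0.0]
force: [-1.7, 1.3, 6.2]
opening: 0.269
```

Call:
send_rows --pt "0 0 -6 0 0 0" --pt "0 0 -12 0 0 0" --pt "0 0 -20 0 0 0" --pt "0 0 -25 0 0 0" --pt "0 0 -25 0 0 0" --pt "0 0 -11 0 0 0" --pt "25 -8 0 0 0 -0.5" --pt "38 -12 0 0 0 -1" --pt "38 -12 0 0 0 -1" --pt "38 -12 0 0 0 -0.5" --pt "32 -9 0 0 0 0" --pt "15 -5 0 0 0 0" --pt "8 0 0 0 0 0" --pt "0 0 0 0 0 0" --pt "0 0 0 0 0 0" --pt "0 0 0 0 0 0" --pt "0 0 0 0 0 0" --pt "0 0 0 0 0 0"

```text
t: 32.75
tcp_pos: [643.5, -171.2, 185.0]
tool_rot: [0.0, 0.999, 0.035, 0.0]
force: [-0.1, -0.5, -1.8]
opening: 0.271
```

```bash
python3 pic.py j; python3 - <<'E'
from h import *
go([((648.5,-174.4,105),down(4),20)])
save(cv2.imread("pics/j_side.png")[:,:,::-1],"j_sz.png",(280,90,380,215),4.6)
E
```

```text
t 32.85 [ 643.75 -170.98  184.92] yaw 3.98 tilt [ 1.00e-02 -1.00e-02 -5.73e+01] f [-0.49 -0.31 -1.29] tq [ 0.04 -0.01 -0.01] op 23.8
t 32.85 at [ 643.8 -171.   184.9] f [-0.5 -0.3 -1.3] op 23.8
5 [[0.9, 0.7, 16, 0, 0, 0], [0.9, 0.8, 16, 0, 0, 0], [0.9, 0.7, 16, 0, 0, 0], [0.9, 0.8, 15.9, 0, 0, 0], [0.9, 0.7, 16, 0, 0, 0]]
```

View pics/j_sz.png

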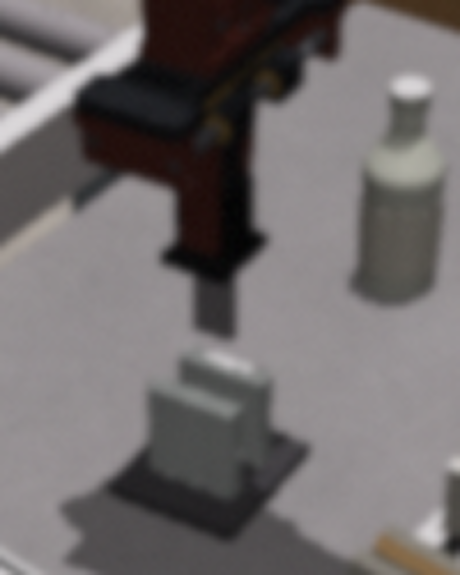

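Call:
send_rows --pt "4.5 3.7 0 0 0 0" --pt "0 0 5 0 0 0" --pt "0 0 15 0 0 0" --pt "0 0 18 0 0 0" --pt "0 0 18 0 0 0" --pt "0 0 18 0 0 0" --pt "0 0 12 0 0 0" --pt "0 0 6 0 0 0" --pt "0 0 2 0 0 0" --pt "0 0 0 0 0 0" --pt "0 0 0 0 0 0" --pt "0 0 0 0 0 0" --pt "0 0 0 0 0 0"

```text
t: 34.15
tcp_pos: [649.1, -174.2, 91.4]
tool_rot: [0.0, 0.999, 0.035, 0.001]
force: [0.0, 0.1, -1.6]
opening: 0.274
```

Call:
send_rows --pt "0 0 1 0 0 0" --pt "0 0 1 0 0 0" --pt "0 0 0.7 0 0 0" --pt "0 0 0.3 0 0 0" --pt "0 0 0 0 0 0" --pt "0 0 0 0 0 0"

```text
t: 34.75
tcp_pos: [648.8, -174.2, 88.7]
tool_rot: [0.0, 0.999, 0.035, 0.0]
force: [-2.8, 0.7, 5.2]
opening: 0.27
```

Seated (contact force at the original height), so I release and withdraw.

Call:
send_rows --pt "0 0 0 0 0 0" --pt "0 0 0 0 0 0" --pt "0 0 0 0 0 0" --pt "0 0 0 0 0 0" --pt "0 0 0 0 0 0" --pt "0 0 -3 0 0 0" --pt "0 0 -8 0 0 0" --pt "0 0 -15 0 0 0" --pt "0 0 -20 0 0 0" --pt "0 0 -20 0 0 0" --pt "0 0 -20 0 0 0" --pt "0 0 -20 0 0 0" --grip 60

```text
t: 35.95
tcp_pos: [649.1, -174.2, 196.2]
tool_rot: [0.0, 0.999, 0.035, 0.001]
force: [1.3, -0.2, 0.4]
opening: 0.683
```

Call:
send_rows --pt "-30 0 -10 0 0 0" --pt "-40 -20 0 0 0 0" --pt "-30 -40 0 0 0 0" --pt "-20 -45 0 0 0 0" --pt "0 -45 0 0 0 0" --pt "0 -45 0 0 0 0" --pt "0 -45 0 0 0 0" --pt "0 0 0 0 0 0" --pt "0 0 0 0 0 0"

```text
t: 36.85
tcp_pos: [512.6, 57.8, 205.0]
tool_rot: [0.0, 0.999, 0.036, 0.001]
force: [0.7, -0.4, -0.6]
opening: 0.686
```

```bash
python3 pic.py k
```

```text
t 36.95 [512.68  55.5  204.43] yaw 3.89 tilt [ 5.00e-02 -4.00e-02 -5.73e+01] f [0.6  0.2  0.62] tq [ 0.   -0.03 -0.05] op 60.4
```

View pics/k_top.png

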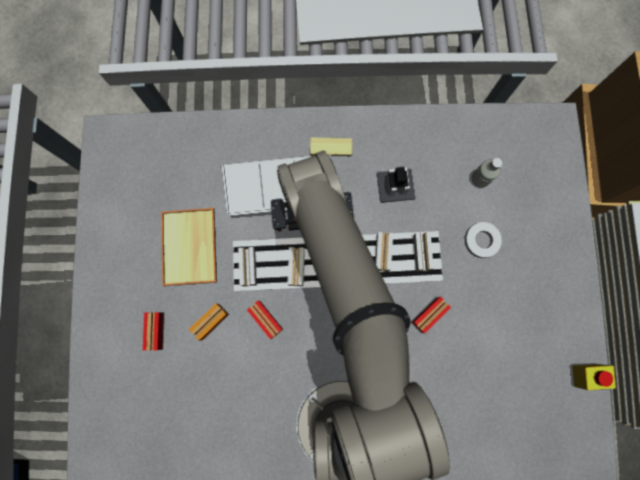

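View pics/k_side.png

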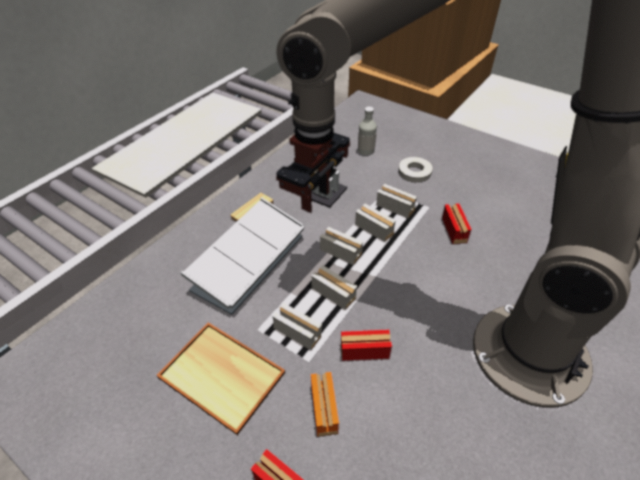

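```bash
python3 - <<'E'
from h import *
im=cv2.imread("pics/top0.png")[:,:,::-1]
save(im,"tray_t.png",(150,195,230,300),5.6)
save(im,"rest_t.png",(215,145,345,225),6)
print(arm.observe()["joints"].round(2))
E
```

```text
[-0.01  0.25 -0.26  1.94  0.08  0.96 -1.81]
```

View pics/tray_t.png

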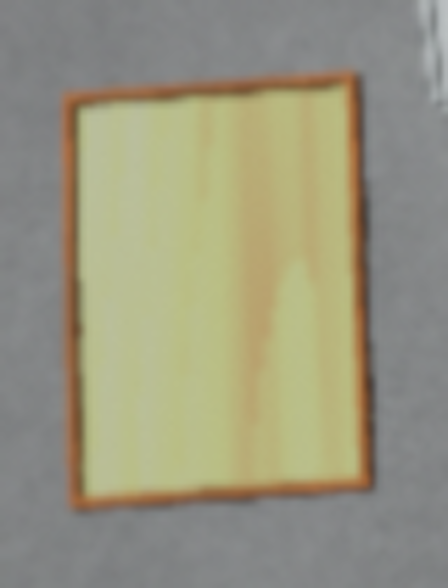

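View pics/rest_t.png

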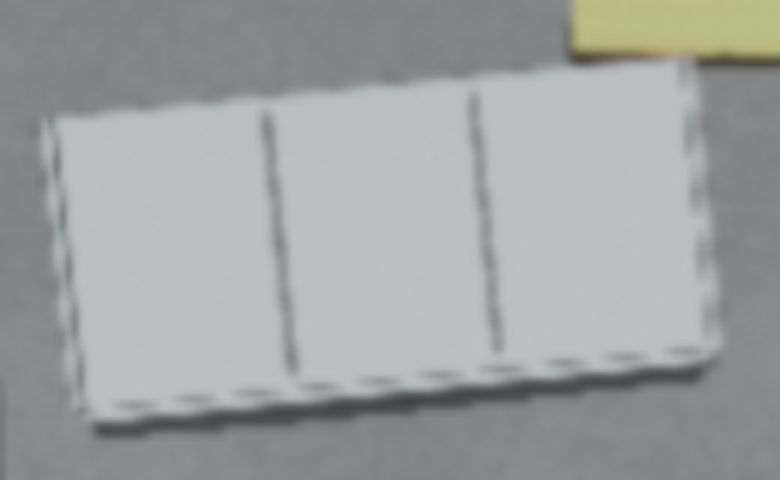

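```bash
python3 - <<'E'
from h import *
def z(x,y,ox,oy,k): return np.array([(x+.5)/k-.5+ox,(y+.5)/k-.5+oy])
c,s=np.cos(np.radians(15)),np.sin(np.radians(15))
def D(p): p=np.array(p,float);return np.array([c*p[0]-s*p[2],p[1],54+s*p[0]+c*p[2]])
obs=[((67.5,145,0),(58,119)),((67.5,-145,0),(690,62)),((-62,145,0),(86,408)),((-62,-145,0),(712,352)),
((67.5,42.5,0),(267,112)),((-62,42.5,0),(295,374)),((67.5,-42.5,0),(474,92)),((-62,-42.5,0),(498,354))]
f=lambda q:np.concatenate([proj("top",T(*q,[D(p)]))[0]-z(*uv,215,145,6) for p,uv in obs])
r=least_squares(f,[640,150,0],x_scale=[10,10,.1]);print("rest",r.x[:2].round(1),np.degrees(r.x[2]).round(2),r.fun.reshape(-1,2).round(1).tolist())
q=r.x
L=[T(*q,[D((a,b,0)) for a,b in((-67.5,-145),(67.5,-145),(67.5,145),(-67.5,145),(-67.5,-145))])]+[T(*q,[D((-67,y,0)),D((67,y,0))]) for y in(-42.5,42.5)]
save(cv2.imread("pics/side0.png")[:,:,::-1],"rest_s.png",(170,180,320,320),4,L,"side")
B=[(105,75,14),(105,-75,14),(-105,-75,14),(-105,75,14)]
f=lambda q:np.concatenate([proj("top",T(*q,[p]))[0]-z(*uv,150,195,5.6) for p,uv in zip(B,[(65,94),(356,75),(372,489),(75,508)])])
r=least_squares(f,[450,380,0],x_scale=[10,10,.1]);print("tray",r.x[:2].round(1),np.degrees(r.x[2]).round(2),r.fun.round(1))
E
```

```text
rest [647.9 155. ] 3.55 [[-0.1, 0.5], [-0.5, 0.6], [-0.1, -0.8], [-0.1, -0.9], [2.1, -1.7], [1.9, 1.5], [-1.7, -1.2], [-1.4, 2.1]]
tray [489.9 414.3] 2.62 [ 0.   0.2  0.3 -0.4  0.1 -0.1 -0.5  0.3]
```

View pics/rest_s.png

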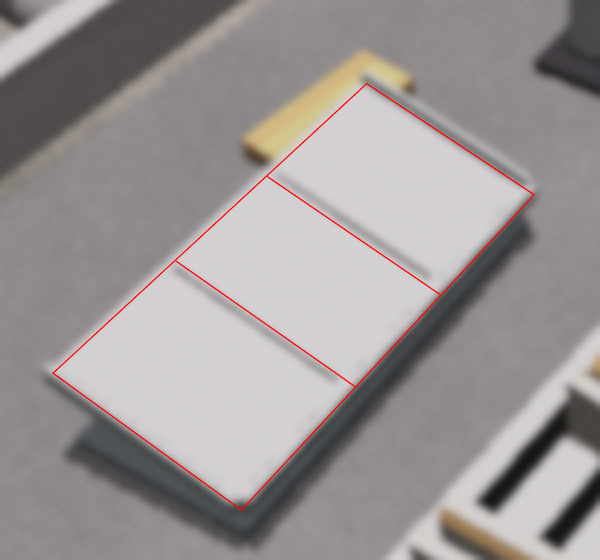

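```bash
cat >> h.py <<'E'
RESTQ=(648,154,np.radians(3.55)); TRAYQ=(490,413,np.radians(2.6))
_c,_s=np.cos(np.radians(15)),np.sin(np.radians(15))
def deck(x,y,z): return T(*RESTQ,[(_c*x-_s*z,y,54+_s*x+_c*z)])[0]
RD=R.from_euler("z",3.55,degrees=True)*R.from_euler("y",-15,degrees=True)*R.from_euler("x",180,degrees=True)
E
python3 - <<'E'
from h import *
st()
go([((425.8,245.2,150),down(2),40)])
print(deck(0,85,10),deck(0,85,100))
E
```

```text
t 36.95 [512.68  55.5  204.43] yaw 3.89 tilt [ 5.00e-02 -4.00e-02 -5.73e+01] f [0.6  0.2  0.62] tq [ 0.   -0.03 -0.05] op 60.4
t 36.95 at [512.7  55.5 204.4] f [0.6 0.2 0.6] op 60.4
6 [[-12.3, -32.5, 9, 0, 0, 0.3], [-12.5, -32.5, 9.1, 0, 0, 0.3], [-12.6, -32.4, 9, 0, 0, 0.3], [-12.9, -32.3, 9, 0, 0, 0.4], [-13, -32.3, 9.1, 0, 0, 0.3], [-13.2, -32.2, 9, 0, -0.1, 0.3]]
[640.1536139  238.6766376   63.65925826] [616.90459714 237.23430123 150.59258263]
```

Call:
send_rows --pt "-12 -32 9 0 0 0.3" --pt "-12 -32 9 0 0 0.3" --pt "-13 -32 9 0 0 0.3" --pt "-13 -32 9 0 0 0.3" --pt "-13 -32 9 0 0 0.4" --pt "-13 -32 9 0 0 0.3" --pt "0 0 20 0 0 0" --pt "0 0 20 0 0 0" --pt "0 0 10 0 0 0" --pt "0 0 0 0 0 0" --pt "0 0 0 0 0 0" --pt "0 0 0 0 0 0" --pt "0 0 0 0 0 0"

```text
t: 38.25
tcp_pos: [426.3, 244.4, 100.6]
tool_rot: [-0.0, 1.0, 0.018, 0.001]
force: [0.6, -0.2, -0.3]
opening: 0.685
```

```bash
python3 pic.py l;python3 - <<'E'
from h import *
go([((425.8,245.2,100),down(2),40),((425.8,245.2,10),down(2),18)])
save(cv2.imread("pics/l_side.png")[:,:,::-1],"l_sz.png",(240,230,360,360),4.6)
E
```

```text
t 38.35 [426.   244.45 100.34] yaw 2.08 tilt [ 6.00e-02  3.00e-02 -5.73e+01] f [0.63 0.36 1.03] tq [-0.03  0.01 -0.01] op 60.1
t 38.35 at [426.  244.4 100.3] f [0.6 0.4 1. ] op 60.1
7 [[-0.2, -0.8, 0.3, 0, -0.1, 0.1], [0, 0, 15, 0, 0, 0], [0, 0, 15, 0, 0, 0], [0, 0, 15, 0, 0, 0], [0.1, 0.1, 15, 0, 0, 0], [0, 0, 15, 0, 0, 0], [0, 0, 15, 0, 0, 0]]
```

View pics/l_sz.png

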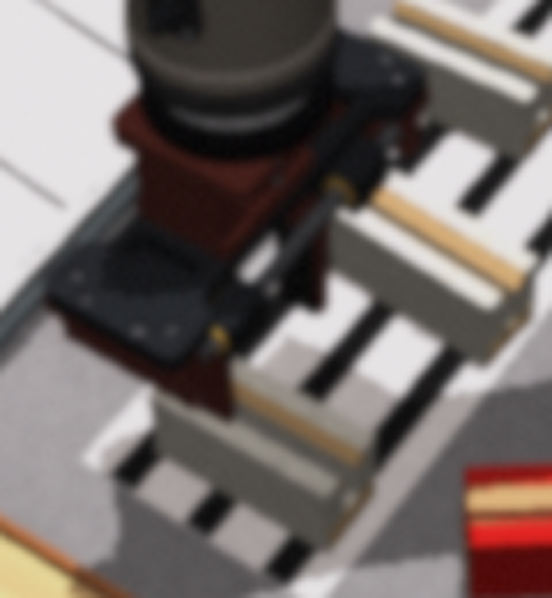

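Jaws straddle rail 1 (rail around (260,460) in the crop). Descending and gripping.

Call:
send_rows --pt "0 -0.8 10 0 0 0" --pt "0 0 18 0 0 0" --pt "0 0 18 0 0 0" --pt "0 0 18 0 0 0" --pt "0 0 15 0 0 0" --pt "0 0 8 0 0 0" --pt "0 0 3 0 0 0" --pt "0 0 0 0 0 0" --pt "0 0 0 0 0 0" --pt "0 0 0 0 0 0"

```text
t: 39.35
tcp_pos: [426.1, 245.4, 10.4]
tool_rot: [-0.0, 1.0, 0.018, 0.001]
force: [0.3, 0.4, -0.2]
opening: 0.68
```

Call:
send_rows --pt "0 0 0 0 0 0" --pt "0 0 0 0 0 0" --pt "0 0 0 0 0 0" --pt "0 0 0 0 0 0" --pt "0 0 0 0 0 0" --pt "0 0 0 0 0 0" --pt "0 0 0 0 0 0" --grip 30 --newtons 20

```text
t: 40.05
tcp_pos: [425.7, 244.9, 9.9]
tool_rot: [0.0, 1.0, 0.018, 0.0]
force: [-0.2, -2.3, 6.0]
opening: 0.453
```

```bash
python3 - <<'E'
from h import *
st()
p=arm.observe()["tcp_pos"]
go([((p[0],p[1],160),None,25),(deck(0,85,90),RD,40)])
E
```

```text
t 40.05 [425.68 244.94   9.94] yaw 2.09 tilt [ 1.00e-02 -2.00e-02 -5.73e+01] f [-0.25 -2.25  5.99] tq [-0.37  0.13 -0.02] op 39.8
t 40.05 at [425.7 244.9   9.9] f [-0.2 -2.3  6. ] op 39.8
12 [[0, 0, -21.4, 0, 0, 0], [0, 0, -21.5, 0, 0, 0], [0, 0, -21.4, 0, 0, 0], [0, 0, -21.4, 0, 0, 0], [0, 0, -21.5, 0, 0, 0], [0, 0, -21.4, 0, 0, 0], [0, 0, -21.5, 0, 0, 0], [38.7, 2.9, 3.8, 0, 3, -0.3], [38.4, 3.2, 5.9, 0.1, 3, -0.3], [38, 3.3, 7.8, 0, 3, -0.3], [37.6, 3.5, 9.8, 0.1, 3, -0.3], [37, 3.8, 11.8, 0, 3, -0.3]]
```

Call:
send_rows --pt "0 0 -8 0 0 0" --pt "0 0 -20 0 0 0" --pt "0 0 -25 0 0 0" --pt "0 0 -25 0 0 0" --pt "0 0 -25 0 0 0" --pt "0 0 -25 0 0 0" --pt "0 0 -17 0 0 0" --pt "0 0 -5 0 0 0" --pt "28 2 3 0 2 -0.2" --pt "38 3 6 0 3 -0.3" --pt "38 3 8 0 3 -0.3" --pt "38 3 10 0 3 -0.3" --pt "34 4 8 0 3 -0.3" --pt "12 1 3 0 1 0" --pt "0 0 0 0 0 0" --pt "0 0 0 0 0 0" --pt "0 0 0 0 0 0" --pt "0 0 0 0 0 0" --pt "0 0 0 0 0 0"

```text
t: 41.95
tcp_pos: [616.7, 238.4, 141.7]
tool_rot: [-0.003, 0.991, 0.031, 0.13]
force: [0.5, 0.3, -0.4]
opening: 0.455
```

```bash
python3 pic.py m; python3 - <<'E'
from h import *
st()
go([(deck(0,85,90),RD,40),(deck(0,85,10),RD,15)])
save(cv2.imread("pics/m_side.png")[:,:,::-1],"m_sz.png",(170,150,320,310),3.7)
E
```

```text
t 42.05 [616.97 238.18 141.67] yaw 3.54 tilt [ 14.82   0.74 -55.35] f [-0.15  0.83 -1.64] tq [-0.01  0.36 -0.01] op 39.7
t 42.05 [616.97 238.18 141.67] yaw 3.54 tilt [ 14.82   0.74 -55.35] f [-0.15  0.83 -1.64] tq [-0.01  0.36 -0.01] op 39.7
t 42.05 at [617.  238.2 141.7] f [-0.1  0.8 -1.6] op 39.7
7 [[2.2, 0.9, 1.3, 0.2, 0, 0], [0, 0, 13.3, 0, 0, 0], [0, 0, 13.4, 0, 0, 0], [0, 0, 13.3, 0, 0, 0], [0, 0, 13.4, 0, 0, 0], [0, 0.1, 13.3, 0, 0, 0], [0, 0, 13.3, 0, 0, 0]]
```

View pics/m_sz.png

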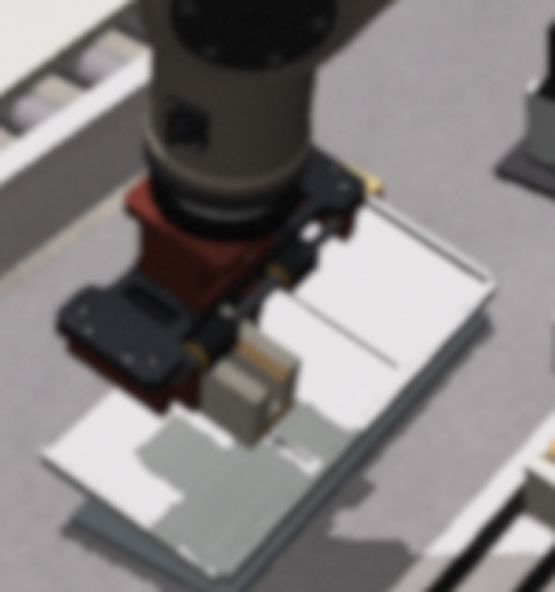

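Call:
send_rows --pt "2 0.9 5 0 0 0" --pt "0 0 14 0 0 0" --pt "0 0 16 0 0 0" --pt "0 0 16 0 0 0" --pt "0 0 13 0 0 0" --pt "0 0 7 0 0 0" --pt "0 0 3 0 0 0" --pt "0 0 0 0 0 0" --pt "0 0 0 0 0 0" --pt "0 0 0 0 0 0"

```text
t: 43.05
tcp_pos: [638.6, 238.6, 71.3]
tool_rot: [-0.003, 0.991, 0.03, 0.131]
force: [0.1, -0.1, -2.9]
opening: 0.454
```

Call:
send_rows --pt "0 0 1 0 0 0" --pt "0 0 1 0 0 0" --pt "0 0 1 0 0 0" --pt "0 0 0 0 0 0" --pt "0 0 0 0 0 0"

```text
t: 43.55
tcp_pos: [639.0, 238.3, 67.5]
tool_rot: [-0.002, 0.991, 0.03, 0.13]
force: [0.4, 0.2, -2.2]
opening: 0.456
```

```bash
python3 - <<'E'
from h import *
st()
go([(deck(0,85,10),RD,15)])
E
```

```text
t 43.55 [639.01 238.29  67.51] yaw 3.53 tilt [ 14.8    0.73 -55.35] f [ 0.41  0.21 -2.16] tq [0.01 0.34 0.02] op 40.1
t 43.55 at [639.  238.3  67.5] f [ 0.4  0.2 -2.2] op 40.1
1 [[0.1, -0.3, 4, 0.2, 0, 0]]
```

Call:
send_rows --pt "0 0 1 0 0 0" --pt "0 0 1 0 0 0" --pt "0 0 1 0 0 0" --pt "0 0 0.5 0 0 0" --pt "0 0 0 0 0 0" --pt "0 0 0 0 0 0"

```text
t: 44.15
tcp_pos: [640.0, 238.4, 64.2]
tool_rot: [-0.002, 0.991, 0.03, 0.13]
force: [-0.5, 0.3, -0.8]
opening: 0.45
```

Call:
send_rows --pt "0 0 0.5 0 0 0" --pt "0 0 0.5 0 0 0" --pt "0 0 0 0 0 0" --pt "0 0 0 0 0 0"

```text
t: 44.55
tcp_pos: [640.2, 238.4, 63.2]
tool_rot: [-0.002, 0.991, 0.03, 0.131]
force: [1.0, -1.0, -1.5]
opening: 0.454
```

Call:
send_rows --pt "0 0 0.5 0 0 0" --pt "0 0 0.5 0 0 0" --pt "0 0 0 0 0 0" --pt "0 0 0 0 0 0"

```text
t: 44.95
tcp_pos: [640.4, 238.4, 62.8]
tool_rot: [-0.002, 0.991, 0.03, 0.131]
force: [-4.3, -1.5, 5.8]
opening: 0.459
```

```bash
python3 pic.py n; python3 - <<'E'
from h import *
save(cv2.imread("pics/n_side.png")[:,:,::-1],"n_sz.png",(180,200,300,320),4.9)
E
```

```text
t 45.05 [640.41 238.38  62.79] yaw 3.53 tilt [ 14.82   0.73 -55.34] f [-4.99 -1.56  5.99] tq [-0.16  0.78 -0.07] op 39.8
```

View pics/n_sz.png

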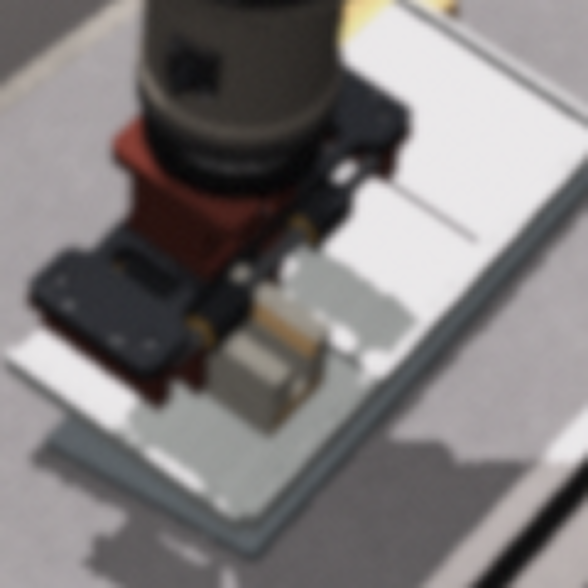

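Call:
send_rows --pt "0 0 0 0 0 0" --pt "0 0 0 0 0 0" --pt "0 0 0 0 0 0" --pt "0 0 0 0 0 0" --pt "0 0 -5 0 0 0" --pt "0 0 -15 0 0 0" --pt "0 0 -25 0 0 0" --pt "0 0 -25 0 0 0" --pt "0 0 -25 0 0 0" --pt "-20 10 -10 0 -3 0" --pt "-40 20 -10 0 -5 0" --pt "-40 20 0 0 -7 0" --grip 60

```text
t: 46.25
tcp_pos: [514.6, 181.6, 157.9]
tool_rot: [0.001, 0.999, 0.032, -0.0]
force: [0.2, -0.9, -0.5]
opening: 0.682
```

```bash
python3 pic.py o; python3 - <<'E'
from h import *
save(cv2.imread("pics/o_side.png")[:,:,::-1],"o_sz.png",(180,180,380,350),3.5)
save(cv2.imread("pics/o_top.png")[:,:,::-1],"o_tz.png",(215,140,450,300),3.3)
E
```

```text
t 46.35 [514.73 177.81 156.07] yaw 3.3 tilt [ -0.18  -0.27 -57.3 ] f [ 0.97 -0.59 -1.18] tq [-0.   -0.03 -0.01] op 59.9
```

View pics/o_sz.png

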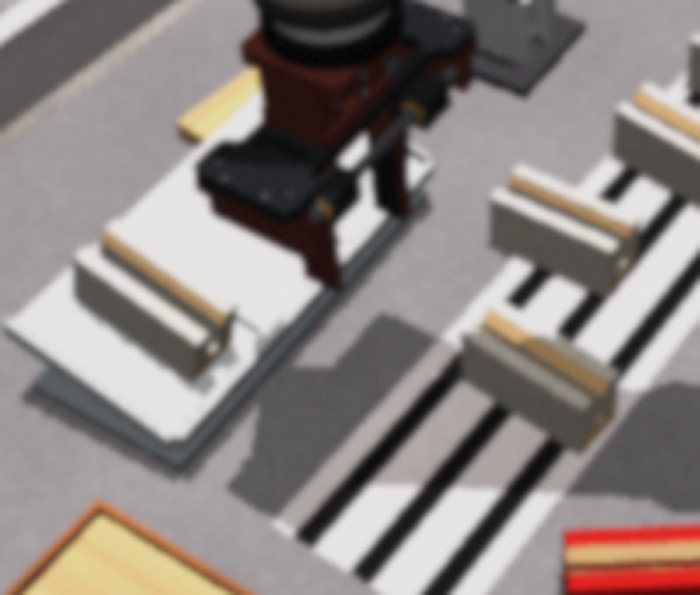

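View pics/o_tz.png

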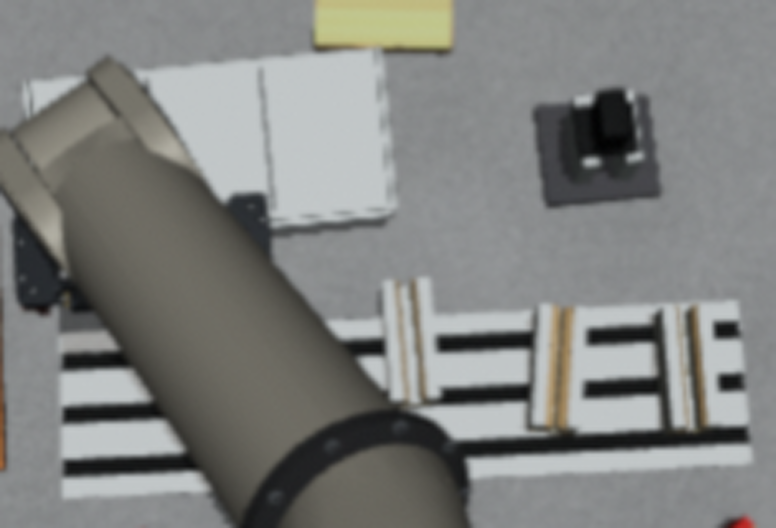

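```bash
python3 - <<'E'
from h import *
im=cv2.imread("pics/o_top.png")[:,:,::-1]
A=lambda x,y:ray("top",((x+.5)/3.3-.5+215,(y+.5)/3.3-.5+140),50)
t=(A(380,282)+A(428,278))/2;b=(A(388,402)+A(436,398))/2;print((t+b)/2,np.degrees(np.arctan2(*(t-b)[[1,0]])),np.linalg.norm(t-b))
r,f=gradfit("top",im,(*((t+b)/2)[:2],.05),RT,rng=(3,3,.04));print(r,np.degrees(r[2]))
r[1]-=2
go([((r[0],r[1],120),down(np.degrees(r[2])),40)])
E
```

```text
[482.12183209  -3.36214007  50.        ] 1.8113029082114953 99.68767443934811
[ 4.83081707e+02 -5.69961836e+00  5.42390466e-02] 3.1076684568928736
t 46.35 at [514.7 177.8 156.1] f [ 1.  -0.6 -1.2] op 59.9
5 [[-8.4, 36.6, 7.4, 0.1, 0, 0], [-8.5, 36.7, 7.4, 0, 0.1, 0.1], [-8.3, 36.7, 7.3, 0.1, 0, 0], [-8.4, 36.7, 7.3, 0, 0.1, 0.1], [-8.3, 36.6, 7.2, 0.1, 0, 0]]
```

Call:
send_rows --pt "-8 30 7 0 0 0" --pt "-8 37 7 0 0 0.1" --pt "-8 37 7 0 0.1 0.1" --pt "-8 37 7 0 0.1 0.1" --pt "-8 30 7 0 0 0.1" --pt "-2 10 0 0 0 0" --pt "0 0 0 0 0 0" --pt "0 0 0 0 0 0" --pt "0 0 0 0 0 0" --pt "0 0 0 0 0 0" --pt "0 0 0 0 0 0"

```text
t: 47.45
tcp_pos: [485.3, -1.2, 120.9]
tool_rot: [0.001, 1.0, 0.028, 0.002]
force: [-0.2, 0.3, -0.0]
opening: 0.683
```

```bash
python3 - <<'E'
from h import *
go([((482.6,-7.3,70),down(2.8),20),((482.6,-7.3,10),down(2.8),15)])
E
```

```text
t 47.45 at [485.3  -1.2 120.9] f [-0.2  0.3 -0. ] op 60.0
7 [[-1.1, 1.9, 17, 0.1, -0.1, 0.1], [-1, 2, 16.9, 0, 0, 0.2], [-1.1, 2, 17, 0.1, -0.1, 0.1], [0, 0, 15, 0, 0, 0], [0, 0, 15, 0, 0, 0], [0, 0, 15, 0, 0, 0], [0, 0, 15, 0, 0, 0]]
```

Call:
send_rows --pt "-1 2 10 0.1 -0.1 0.2" --pt "-1 2 18 0.1 -0.1 0.2" --pt "-1 2 20 0 0 0" --pt "0 0 20 0 0 0" --pt "0 0 20 0 0 0" --pt "0 0 13 0 0 0" --pt "0 0 7 0 0 0" --pt "0 0 3 0 0 0" --pt "0 0 0 0 0 0" --pt "0 0 0 0 0 0" --pt "0 0 0 0 0 0"

```text
t: 48.55
tcp_pos: [483.0, -8.4, 10.4]
tool_rot: [-0.0, 1.0, 0.023, 0.001]
force: [-0.3, -0.5, -1.0]
opening: 0.68
```

Call:
send_rows --pt "0 0 0 0 0 0" --pt "0 0 0 0 0 0" --pt "0 0 0 0 0 0" --pt "0 0 0 0 0 0" --pt "0 0 0 0 0 0" --pt "0 0 0 0 0 0" --pt "0 0 0 0 0 0" --grip 30

```text
t: 49.25
tcp_pos: [482.5, -8.4, 10.0]
tool_rot: [-0.0, 1.0, 0.023, 0.0]
force: [-1.2, 0.1, 5.6]
opening: 0.457
```

```bash
python3 - <<'E'
from h import *
st()
p=arm.observe()["tcp_pos"]
go([((p[0],p[1],160),None,25),(deck(0,0,90),RD,36)])
E
```

```text
t 49.25 [482.53  -8.4    9.96] yaw 2.68 tilt [ 1.00e-02  3.00e-02 -5.73e+01] f [-1.17  0.08  5.65] tq [-0.07  0.2  -0.01] op 40.1
t 49.25 at [482.5  -8.4  10. ] f [-1.2  0.1  5.6] op 40.1
13 [[0, 0, -21.4, 0, 0, 0], [0, 0, -21.5, 0, 0, 0], [0, 0, -21.4, 0, 0, 0], [0, 0, -21.4, 0, 0, 0], [0, 0, -21.5, 0, 0, 0], [0, -0.1, -21.4, 0, 0, 0], [0, 0, -21.4, 0, 0, 0], [24.9, -25.7, 3.2, 0, 2.5, -0.1], [24.9, -25.6, 4.3, 0, 2.5, -0.2], [24.7, -25.6, 5.3, 0, 2.5, -0.1], [24.4, -25.5, 6.4, 0.1, 2.5, -0.2], [24.3, -25.4, 7.6, 0, 2.5, -0.1], [24, -25.3, 8.6, 0, 2.5, -0.2]]
```

Call:
send_rows --pt "0 0 -8 0 0 0" --pt "0 0 -20 0 0 0" --pt "0 0 -25 0 0 0" --pt "0 0 -25 0 0 0" --pt "0 0 -25 0 0 0" --pt "0 0 -25 0 0 0" --pt "0 0 -17 0 0 0" --pt "0 0 -5 0 0 0" --pt "18 -18 3 0 2 0" --pt "25 -26 4 0 2.5 -0.2" --pt "25 -26 5 0 2.5 -0.2" --pt "25 -26 6 0 2.5 -0.2" --pt "24 -25 7 0 2.5 -0.2" --pt "20 -21 6 0 2 0" --pt "9 -11 3 0 1 0" --pt "0 0 0 0 0 0" --pt "0 0 0 0 0 0" --pt "0 0 0 0 0 0" --pt "0 0 0 0 0 0" --pt "0 0 0 0 0 0"

```text
t: 51.25
tcp_pos: [623.1, 151.3, 142.4]
tool_rot: [-0.003, 0.991, 0.03, 0.13]
force: [-1.4, 0.0, -0.8]
opening: 0.456
```

```bash
python3 - <<'E'
from h import *
st()
go([(deck(0,0,90),RD,40),(deck(0,0,10),RD,15)])
E
```

```text
t 51.25 [623.05 151.27 142.41] yaw 3.43 tilt [ 14.81   0.8  -55.35] f [-1.41  0.05 -0.8 ] tq [-0.02  0.32  0.03] op 40.0
t 51.25 at [623.1 151.3 142.4] f [-1.4  0.  -0.8] op 40.0
7 [[1.3, -1.2, 1.9, 0.1, 0, -0.1], [0, 0, 13.3, 0, 0, 0], [0, 0, 13.4, 0, 0, 0], [0, 0, 13.3, 0, 0, 0], [0, 0, 13.3, 0, 0, 0], [0, 0, 13.3, 0, 0, 0], [0, 0, 13.4, 0, 0, 0]]
```

Call:
send_rows --pt "1.3 -1.2 6 0 0 0" --pt "0 0 14 0 0 0" --pt "0 0 16 0 0 0" --pt "0 0 16 0 0 0" --pt "0 0 14 0 0 0" --pt "0 0 8 0 0 0" --pt "0 0 4 0 0 0" --pt "0 0 1 0 0 0" --pt "0 0 0 0 0 0" --pt "0 0 0 0 0 0" --pt "0 0 0 0 0 0"

```text
t: 52.35
tcp_pos: [645.0, 154.7, 67.0]
tool_rot: [-0.004, 0.991, 0.03, 0.131]
force: [-0.8, 0.0, -1.5]
opening: 0.455
```

Call:
send_rows --pt "0 0 1 0 0 0" --pt "0 0 0.7 0 0 0" --pt "0 0 0.5 0 0 0" --pt "0 0 0 0 0 0" --pt "0 0 0 0 0 0"

```text
t: 52.85
tcp_pos: [645.3, 154.7, 64.2]
tool_rot: [-0.003, 0.991, 0.03, 0.13]
force: [0.6, 0.3, -1.6]
opening: 0.455
```

Call:
send_rows --pt "0 0 0.7 0 0 0" --pt "0 0 0.5 0 0 0" --pt "0 0 0 0 0 0" --pt "0 0 0 0 0 0"

```text
t: 53.25
tcp_pos: [645.6, 154.8, 63.0]
tool_rot: [-0.003, 0.991, 0.03, 0.13]
force: [0.4, 0.0, -1.2]
opening: 0.456
```

Call:
send_rows --pt "0 0 0.6 0 0 0" --pt "0 0 0.6 0 0 0" --pt "0 0 0 0 0 0" --pt "0 0 0 0 0 0"

```text
t: 53.65
tcp_pos: [645.8, 154.7, 62.6]
tool_rot: [-0.003, 0.991, 0.03, 0.131]
force: [-4.8, -1.1, 5.9]
opening: 0.454
```

Call:
send_rows --pt "0 0 0 0 0 0" --pt "0 0 0 0 0 0" --pt "0 0 0 0 0 0" --pt "0 0 0 0 0 0" --pt "0 0 -5 0 0 0" --pt "0 0 -15 0 0 0" --pt "0 0 -25 0 0 0" --pt "0 0 -25 0 0 0" --pt "0 0 -25 0 0 0" --pt "-20 25 -5 0 -2 0" --pt "-25 40 -6 0 -3 0.2" --pt "-25 40 -5 0 -4 0.2" --pt "-20 45 0 0 -3 0.4" --pt "-15 45 0 0 -3 0.4" --pt "-15 45 0 0 0 0.4" --pt "-15 45 0 0 0 0.4" --pt "-12 40 0 0 0 0.3" --pt "-5 25 0 0 0 0.2" --grip 60

```text
t: 55.45
tcp_pos: [481.8, -207.4, 152.4]
tool_rot: [0.0, 1.0, 0.007, 0.0]
force: [0.1, -0.3, 0.7]
opening: 0.682
```

```bash
python3 pic.py p; python3 - <<'E'
from h import *
go([((453,-238,130),down(1),40)])
save(cv2.imread("pics/p_side.png")[:,:,::-1],"p_sz.png",(180,170,430,350),3)
save(cv2.imread("pics/p_top.png")[:,:,::-1],"p_tz.png",(215,140,450,300),3.3)
E
```

```text
t 55.55 [ 482.12 -208.31  152.32] yaw 0.59 tilt [ 5.00e-02 -7.00e-02 -5.73e+01] f [ 0.2   0.46 -0.14] tq [-0.01 -0.02 -0.04] op 60.1
t 55.55 at [ 482.1 -208.3  152.3] f [ 0.2  0.5 -0.1] op 60.1
2 [[-14.7, 14.7, 11.2, 0, 0, -0.2], [-14.8, 14.6, 11.1, 0.1, 0, -0.2]]
```

View pics/p_sz.png

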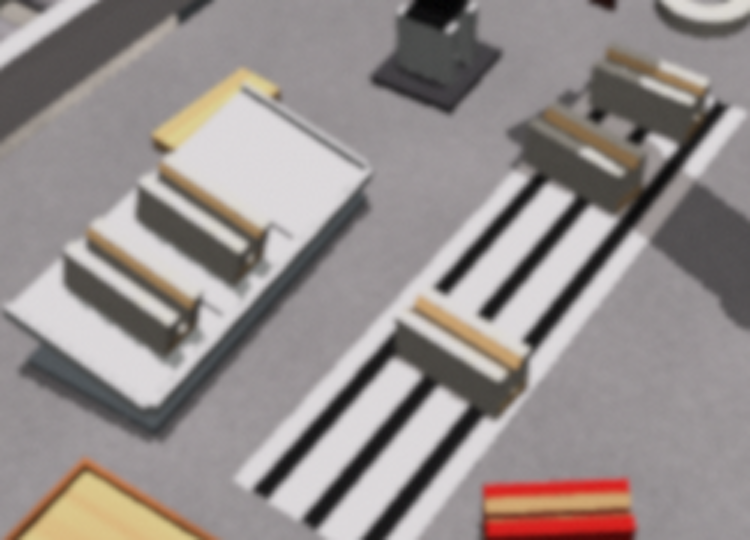

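View pics/p_tz.png

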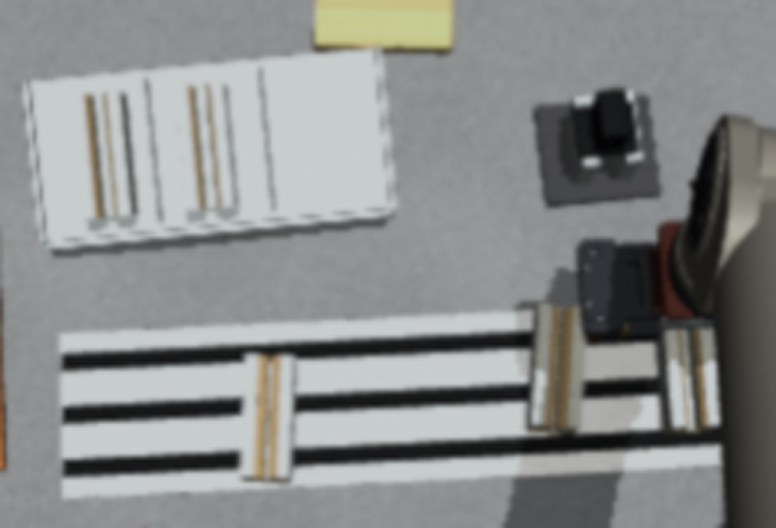

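Call:
send_rows --pt "-14 14 10 0 0 -0.2" --pt "-12 12 16 0 0 -0.2" --pt "-2 3 15 0 0 0" --pt "0 0 10 0 0 0" --pt "0 0 0 0 0 0" --pt "0 0 0 0 0 0" --pt "0 0 0 0 0 0" --pt "0 0 0 0 0 0"

```text
t: 56.35
tcp_pos: [456.8, -233.1, 100.9]
tool_rot: [-0.0, 1.0, 0.012, 0.001]
force: [-0.1, 0.3, -0.1]
opening: 0.683
```

```bash
python3 - <<'E'
from h import *
go([((453,-238,10),down(1),15)])
E
```

```text
t 56.35 at [ 456.8 -233.1  100.9] f [-0.1  0.3 -0.1] op 60.0
7 [[-0.6, 0.7, 13, 0, 0, 0.1], [-0.5, 0.7, 13, 0, 0, 0], [-0.6, 0.7, 12.9, 0, 0, 0.1], [-0.6, 0.7, 13, 0, 0, 0], [-0.5, 0.7, 13, 0, -0.1, 0.1], [-0.6, 0.7, 13, 0, 0, 0.1], [-0.5, 0.7, 13, 0, 0, 0]]
```

Call:
send_rows --pt "-2 2.5 8 0 0 0.2" --pt "-2 2.5 16 0 0 0.1" --pt "0 0 18 0 0 0" --pt "0 0 18 0 0 0" --pt "0 0 16 0 0 0" --pt "0 0 10 0 0 0" --pt "0 0 5 0 0 0" --pt "0 0 0 0 0 0" --pt "0 0 0 0 0 0" --pt "0 0 0 0 0 0"

```text
t: 57.35
tcp_pos: [452.6, -238.5, 9.8]
tool_rot: [-0.0, 1.0, 0.009, 0.001]
force: [0.2, -0.3, -0.4]
opening: 0.686
```

Call:
send_rows --pt "0 0 0 0 0 0" --pt "0 0 0 0 0 0" --pt "0 0 0 0 0 0" --pt "0 0 0 0 0 0" --pt "0 0 0 0 0 0" --pt "0 0 0 0 0 0" --pt "0 0 0 0 0 0" --grip 30

```text
t: 58.05
tcp_pos: [452.3, -238.3, 9.4]
tool_rot: [-0.0, 1.0, 0.01, 0.0]
force: [-0.9, 0.0, 4.8]
opening: 0.453
```

```bash
python3 - <<'E'
from h import *
st()
p=arm.observe()["tcp_pos"]
go([((p[0],p[1],180),None,25),(deck(0,-85,100),RD,42)])
E
```

```text
t 58.05 [ 452.29 -238.32    9.39] yaw 1.09 tilt [ 1.00e-02  4.00e-02 -5.73e+01] f [-0.87  0.04  4.76] tq [0.1  0.18 0.04] op 39.8
t 58.05 at [ 452.3 -238.3    9.4] f [-0.9  0.   4.8] op 39.8
16 [[0, 0, -24.4, 0, 0, 0], [0, 0, -24.3, 0, 0, 0], [0, 0, -24.4, 0, 0, 0], [0, -0.1, -24.4, 0, 0, 0], [0, 0, -24.4, 0, 0, 0], [0, 0, -24.3, 0, 0, 0], [0, 0, -24.4, 0, 0, 0], [20.1, -33.6, 3.3, 0, 1.7, -0.3], [20.2, -33.5, 3.9, 0.1, 1.6, -0.2], [20.2, -33.4, 4.5, 0, 1.7, -0.3], [20.2, -33.4, 5.1, 0, 1.7, -0.3], [20.2, -33.2, 5.7, 0.1, 1.6, -0.3], [20.2, -33.1, 6.3, 0, 1.7, -0.2], [20.2, -33, 7, 0, 1.7, -0.3], [20.1, -32.9, 7.5, 0.1, 1.6, -0.3], [20, -32.8, 8.2, 0, 1.7, -0.3]]
```

Call:
send_rows --pt "0 0 -8 0 0 0" --pt "0 0 -22 0 0 0" --pt "0 0 -28 0 0 0" --pt "0 0 -28 0 0 0" --pt "0 0 -28 0 0 0" --pt "0 0 -28 0 0 0" --pt "0 0 -20 0 0 0" --pt "0 0 -8 0 0 0" --pt "14 -24 3 0 1 0" --pt "20 -34 4 0 1.7 -0.3" --pt "20 -34 4 0 1.7 -0.3" --pt "20 -34 5 0 1.7 -0.3" --pt "20 -33 5 0 1.7 -0.3" --pt "20 -33 6 0 1.7 -0.3" --pt "20 -33 6 0 1.7 -0.3" --pt "20 -33 7 0 1.7 -0.3" --pt "17 -27 7 0 1.3 -0.3" --pt "10 -14 4 0 0.7 0" --pt "0 0 0 0 0 0"

```text
t: 59.95
tcp_pos: [626.7, 70.6, 148.2]
tool_rot: [-0.002, 0.991, 0.032, 0.129]
force: [0.3, -0.5, -2.9]
opening: 0.454
```

Call:
send_rows --pt "0 0 0 0 0 0" --pt "0 0 0 0 0 0" --pt "0 0 0 0 0 0" --pt "0 0 0 0 0 0" --pt "0 0 0 0 0 0"

```text
t: 60.45
tcp_pos: [627.2, 66.5, 149.7]
tool_rot: [-0.001, 0.991, 0.03, 0.13]
force: [-0.4, 0.1, -2.1]
opening: 0.458
```

```bash
python3 - <<'E'
from h import *
st()
go([(deck(0,-85,100),RD,40),(deck(0,-85,10),RD,15)])
E
```

```text
t 60.45 [627.22  66.48 149.75] yaw 3.48 tilt [ 14.73   0.6  -55.37] f [-0.43  0.14 -2.11] tq [-0.01  0.37  0.01] op 40.2
t 60.45 at [627.2  66.5 149.7] f [-0.4  0.1 -2.1] op 40.2
8 [[0.5, -1.1, -0.8, 0.3, 0.1, -0.1], [0, 0, 12.9, 0, 0, 0], [0, 0, 12.8, 0, 0, 0], [0, 0, 12.9, 0, 0, 0], [0, 0, 12.9, 0, 0, 0], [0, 0, 12.8, 0, 0, 0], [0, 0, 12.9, 0, 0, 0], [0, 0, 12.8, 0, 0, 0]]
```

Call:
send_rows --pt "0.5 -1.1 6 0.2 0 0" --pt "0 0 14 0 0 0" --pt "0 0 16 0 0 0" --pt "0 0 16 0 0 0" --pt "0 0 16 0 0 0" --pt "0 0 11 0 0 0" --pt "0 0 6 0 0 0" --pt "0 0 2 0 0 0" --pt "0 0 0 0 0 0" --pt "0 0 0 0 0 0" --pt "0 0 0 0 0 0"

```text
t: 61.55
tcp_pos: [650.4, 69.6, 66.5]
tool_rot: [-0.003, 0.991, 0.03, 0.13]
force: [0.7, 0.7, -2.2]
opening: 0.457
```

Call:
send_rows --pt "0 0 1 0 0 0" --pt "0 0 0.7 0 0 0" --pt "0 0 0.6 0 0 0" --pt "0 0 0 0 0 0" --pt "0 0 0 0 0 0"

```text
t: 62.05
tcp_pos: [650.6, 69.6, 63.4]
tool_rot: [-0.003, 0.991, 0.03, 0.13]
force: [-0.6, 0.7, -2.9]
opening: 0.455
```

Call:
send_rows --pt "0 0 0.6 0 0 0" --pt "0 0 0.4 0 0 0" --pt "0 0 0 0 0 0" --pt "0 0 0 0 0 0"

```text
t: 62.45
tcp_pos: [650.8, 69.6, 62.4]
tool_rot: [-0.003, 0.991, 0.03, 0.13]
force: [0.5, -0.2, -2.6]
opening: 0.456
```

Call:
send_rows --pt "0 0 0.6 0 0 0" --pt "0 0 0.4 0 0 0" --pt "0 0 0 0 0 0" --pt "0 0 0 0 0 0"

```text
t: 62.85
tcp_pos: [651.1, 69.6, 61.9]
tool_rot: [-0.003, 0.991, 0.03, 0.13]
force: [-4.8, -1.4, 5.8]
opening: 0.453
```

Call:
send_rows --pt "0 0 0 0 0 0" --pt "0 0 0 0 0 0" --pt "0 0 0 0 0 0" --pt "0 0 0 0 0 0" --pt "0 0 -5 0 0 0" --pt "0 0 -15 0 0 0" --pt "0 0 -25 0 0 0" --pt "0 0 -25 0 0 0" --pt "0 0 -20 0 0 0" --pt "-20 25 -5 0 -2 1" --pt "-30 35 -6 0 -3 1.5" --pt "-30 35 -5 0 -4 2" --pt "-30 35 0 0 -3 2" --pt "-25 30 0 0 -3 2" --pt "-15 20 0 0 0 1" --pt "0 10 0 0 0 0.5" --pt "0 0 0 0 0 0" --pt "0 0 0 0 0 0" --grip 60

```text
t: 64.65
tcp_pos: [476.9, -120.4, 141.8]
tool_rot: [-0.008, 0.998, -0.055, -0.001]
force: [0.2, 0.7, 0.7]
opening: 0.68
```

```bash
python3 pic.py q; python3 - <<'E'
from h import *
st()
go([((458.2,-129.3,100),down(-6.5),40)])
save(cv2.imread("pics/q_side.png")[:,:,::-1],"q_sz.png",(180,170,430,350),3)
save(cv2.imread("pics/q_top.png")[:,:,::-1],"q_tz.png",(215,140,450,300),3.3)
E
```

```text
t 64.75 [ 476.71 -119.96  141.42] yaw -6.25 tilt [ -0.06   0.97 -57.29] f [ 0.37  0.91 -0.03] tq [-0.03 -0.01 -0.03] op 59.6
t 64.75 [ 476.71 -119.96  141.42] yaw -6.25 tilt [ -0.06   0.97 -57.29] f [ 0.37  0.91 -0.03] tq [-0.03 -0.01 -0.03] op 59.6
t 64.75 at [ 476.7 -120.   141.4] f [ 0.4  0.9 -0. ] op 59.6
2 [[-8.6, 6, 20.6, -0.5, 0.1, 0.1], [-8.7, 5.8, 20.7, -0.5, 0.1, 0.1]]
```

View pics/q_sz.png

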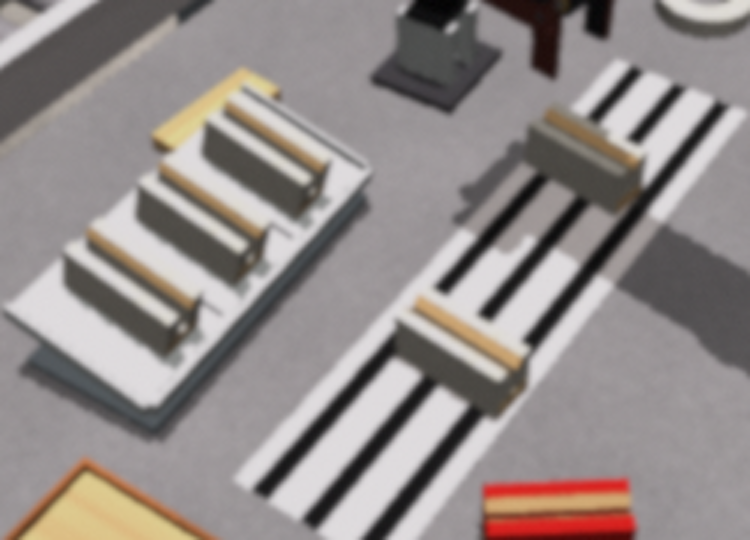

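View pics/q_tz.png

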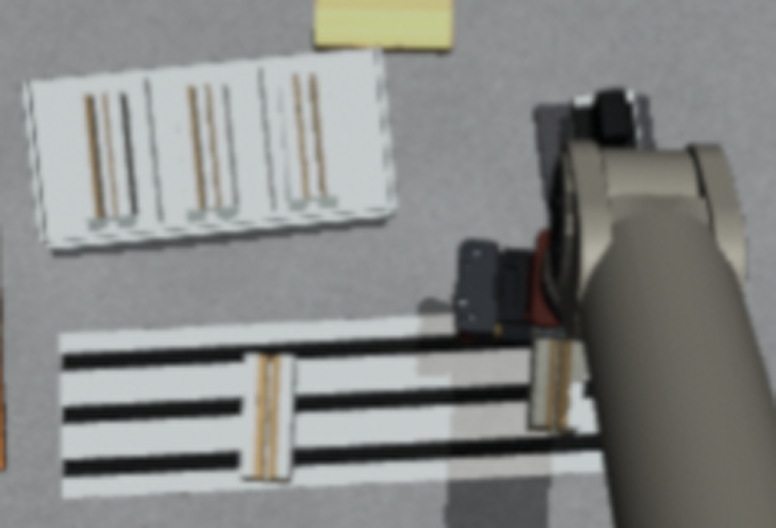

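Call:
send_rows --pt "-8 5 10 -0.5 0.1 0.1" --pt "-8 5 18 -0.5 0.1 0.1" --pt "-1 2 13 0 0 0" --pt "0 0 0 0 0 0" --pt "0 0 0 0 0 0" --pt "0 0 0 0 0 0" --pt "0 0 0 0 0 0"

```text
t: 65.45
tcp_pos: [458.0, -131.1, 100.6]
tool_rot: [0.001, 0.998, -0.057, 0.0]
force: [-0.1, -0.1, 0.4]
opening: 0.683
```

```bash
python3 - <<'E'
from h import *
go([((458.2,-129.3,10),down(-6.5),15)])
E
```

```text
t 65.45 at [ 458.  -131.1  100.6] f [-0.1 -0.1  0.4] op 60.0
7 [[0, -0.3, 12.9, 0, 0, 0], [0, -0.3, 13, 0, 0, 0], [0, -0.2, 12.9, 0, 0, 0], [0, -0.3, 13, 0.1, 0, 0], [-0.1, -0.3, 12.9, 0, 0, -0.1], [0, -0.2, 13, 0, 0, 0], [0, -0.3, 12.9, 0, -0.1, 0]]
```

Call:
send_rows --pt "0 -1.6 8 0 0 0" --pt "0 0 16 0 0 0" --pt "0 0 18 0 0 0" --pt "0 0 18 0 0 0" --pt "0 0 16 0 0 0" --pt "0 0 10 0 0 0" --pt "0 0 4.6 0 0 0" --pt "0 0 0 0 0 0" --pt "0 0 0 0 0 0" --pt "0 0 0 0 0 0"

```text
t: 66.45
tcp_pos: [458.1, -129.9, 10.1]
tool_rot: [0.001, 0.998, -0.058, 0.0]
force: [-0.1, 0.3, 0.4]
opening: 0.683
```

Call:
send_rows --pt "0 0 0 0 0 0" --pt "0 0 0 0 0 0" --pt "0 0 0 0 0 0" --pt "0 0 0 0 0 0" --pt "0 0 0 0 0 0" --pt "0 0 0 0 0 0" --pt "0 0 0 0 0 0" --grip 30

```text
t: 67.15
tcp_pos: [457.7, -129.8, 9.7]
tool_rot: [0.001, 0.998, -0.058, -0.0]
force: [-1.2, 1.0, 5.9]
opening: 0.455
```

```bash
python3 - <<'E'
from h import *
st()
o=arm.observe();p=o["tcp_pos"];print(o["joints"].round(2))
for dx in(45,-45): print(T(*TRAYQ,[(dx,0,0)])[0].round(1))
E
```

```text
t 67.15 [ 457.7  -129.8     9.71] yaw -6.6 tilt [-1.00e-02 -9.00e-02 -5.73e+01] f [-1.2   0.97  5.9 ] tq [0.15 0.19 0.04] op 39.9
[ 0.31  0.5  -0.2   2.16  0.2   0.5  -1.73]
[535. 415.   0.]
[445. 411.   0.]
```

```bash
python3 - <<'E'
from h import *
p=arm.observe()["tcp_pos"]
go([((p[0],p[1],170),None,28),((535,415,170),down(92.6),42)],dec=0)
E
```

```text
t 67.15 at [ 457.7 -129.8    9.7] f [-1.2  1.   5.9] op 39.9
20 [[0, 0, -27, 0, 0, 0], [0, 0, -26, 0, 0, 0], [0, 0, -27, 0, 0, 0], [0, 0, -27, 0, 0, 0], [0, 0, -27, 0, 0, 0], [0, 0, -26, 0, 0, 0], [1, -39, 0, 0, 0, -7.1], [6, -39, 0, 0, 0, -7.1], [11, -38, 0, 0, 0, -7.1], [15, -36, 0, 0, 0, -7], [19, -34, 0, 0, 0, -7.1], [24, -32, 0, 0, 0, -7.1], [27, -28, -1, 0, 0, -7.1], [31, -25, 0, 0, 0.1, -7.1], [33, -20, 0, 0, 0, -7.1], [36, -17, 0, 0, 0, -7.1], [37, -12, 0, 0, 0, -7], [39, -7, 0, 0.1, 0, -7.1], [39, -2, 0, 0, 0, -7.1], [39, 2, 0, 0, 0, -7.1]]
```

Call:
send_rows --pt "0 0 -8 0 0 0" --pt "0 0 -22 0 0 0" --pt "0 0 -28 0 0 0" --pt "0 0 -28 0 0 0" --pt "0 0 -28 0 0 0" --pt "0 0 -28 0 0 0" --pt "0 0 -18 0 0 -2" --pt "1 -39 0 0 0 -5.1" --pt "6 -39 0 0 0 -7.1" --pt "11 -38 0 0 0 -7.1" --pt "15 -36 0 0 0 -7" --pt "19 -34 0 0 0 -7.1" --pt "24 -32 0 0 0 -7.1" --pt "27 -28 0 0 0 -7.1" --pt "31 -25 0 0 0 -7.1" --pt "33 -20 0 0 0 -7.1" --pt "36 -17 0 0 0 -7.1" --pt "37 -12 0 0 0 -7" --pt "39 -7 0 0 0 -7.1" --pt "30 -2 0 0 0 -7.1"

```text
t: 69.15
tcp_pos: [526.0, 369.5, 168.5]
tool_rot: [-0.0, 0.732, 0.681, -0.001]
force: [0.1, 0.6, -1.5]
opening: 0.452
```

Call:
send_rows --pt "20 0 0 0 0 -4" --pt "0 0 0 0 0 0" --pt "0 0 0 0 0 0" --pt "0 0 0 0 0 0" --pt "0 0 0 0 0 0" --pt "0 0 0 0 0 0"

```text
t: 69.75
tcp_pos: [528.6, 386.1, 168.8]
tool_rot: [0.001, 0.711, 0.703, -0.001]
force: [-0.1, -0.5, -2.5]
opening: 0.458
```

```bash
python3 - <<'E'
from h import *
st();print(arm.observe()["joints"].round(2))
go([((535,415,60),down(92.6),18)])
E
```

```text
t 69.75 [528.61 386.09 168.81] yaw 89.4 tilt [-1.00e-02 -1.20e-01 -5.73e+01] f [-0.14 -0.53 -2.46] tq [-0.04 -0.07  0.03] op 40.2
[-0.24  0.59 -0.7   1.62  0.42  1.09 -1.07]
t 69.75 at [528.6 386.1 168.8] f [-0.1 -0.5 -2.5] op 40.2
7 [[4.2, 0.9, 15.5, 0, 0, -0.5], [4.1, 0.9, 15.6, 0, 0, -0.4], [4.2, 0.9, 15.5, 0, 0.1, -0.5], [4.1, 1, 15.5, 0, 0, -0.4], [4.1, 1, 15.6, 0, 0, -0.5], [4.1, 1, 15.5, 0, 0, -0.4], [4.1, 1.1, 15.6, 0, 0, -0.5]]
```

Call:
send_rows --pt "12 3 0 0 0 -1.5" --pt "12 3 8 0 0 -1.7" --pt "5 1 18 0 0 0" --pt "0 0 25 0 0 0" --pt "0 0 25 0 0 0" --pt "0 0 18 0 0 0" --pt "0 0 10 0 0 0" --pt "0 0 5 0 0 0" --pt "0 0 0 0 0 0" --pt "0 0 0 0 0 0" --pt "0 0 0 0 0 0" --pt "0 0 0 0 0 0"

```text
t: 70.95
tcp_pos: [535.3, 416.5, 60.6]
tool_rot: [0.0, 0.69, 0.723, 0.0]
force: [0.2, -0.6, -2.6]
opening: 0.455
```

```bash
python3 pic.py r; python3 - <<'E'
from h import *
go([((535,415,20),down(92.6),18)])
save(cv2.imread("pics/r_side.png")[:,:,::-1],"r_sz.png",(150,280,300,440),3.7)
save(cv2.imread("pics/r_top.png")[:,:,::-1],"r_tz.png",(140,170,300,300),3.7)
E
```

```text
t 71.05 [535.09 416.36  60.22] yaw 92.69 tilt [ 2.00e-02 -5.00e-02 -5.73e+01] f [-0.18 -0.65 -2.19] tq [-0.04 -0.07 -0.03] op 39.8
t 71.05 at [535.1 416.4  60.2] f [-0.2 -0.6 -2.2] op 39.8
3 [[-0.4, -0.1, 13.4, 0, 0, 0], [-0.5, 0, 13.4, 0, 0, 0.1], [-0.4, -0.1, 13.4, 0, 0.1, 0]]
```

View pics/r_sz.png

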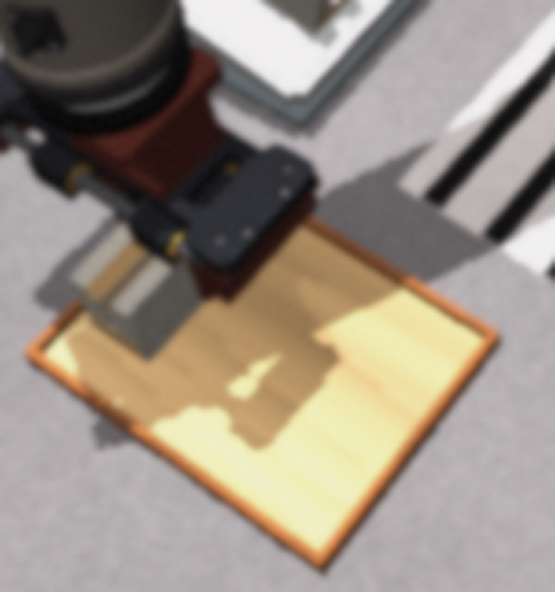

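View pics/r_tz.png

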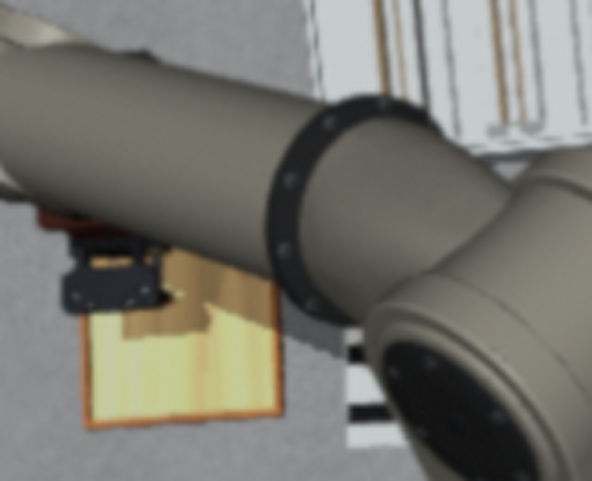

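Call:
send_rows --pt "-1 0 8 0 0 0" --pt "0 0 14 0 0 0" --pt "0 0 12 0 0 0" --pt "0 0 6 0 0 0" --pt "0 0 2 0 0 0" --pt "0 0 0.5 0 0 0" --pt "0 0 0 0 0 0" --pt "0 0 0 0 0 0" --pt "0 0 0 0 0 0"

```text
t: 71.95
tcp_pos: [535.1, 415.3, 17.6]
tool_rot: [0.0, 0.69, 0.724, -0.0]
force: [-0.0, -0.5, -2.7]
opening: 0.455
```

Call:
send_rows --pt "0 0 0.6 0 0 0" --pt "0 0 0.6 0 0 0" --pt "0 0 0.6 0 0 0" --pt "0 0 0 0 0 0" --pt "0 0 0 0 0 0"

```text
t: 72.45
tcp_pos: [534.9, 415.1, 15.8]
tool_rot: [0.0, 0.69, 0.724, -0.001]
force: [-1.1, -2.3, 4.4]
opening: 0.452
```

Call:
send_rows --pt "0 0 0 0 0 0" --pt "0 0 0 0 0 0" --pt "0 0 0 0 0 0" --pt "0 0 0 0 0 0" --pt "0 0 -5 0 0 0" --pt "0 0 -18 0 0 0" --pt "0 0 -28 0 0 0" --pt "0 0 -28 0 0 0" --pt "0 0 -28 0 0 0" --pt "0 0 -25 0 0 0" --pt "0 0 -12 0 0 0" --grip 60

```text
t: 73.55
tcp_pos: [535.7, 416.7, 163.6]
tool_rot: [0.0, 0.69, 0.724, 0.002]
force: [0.8, 0.2, -0.0]
opening: 0.686
```

```bash
python3 - <<'E'
from h import *
im=cv2.imread("pics/q_top.png")[:,:,::-1]
r,f=gradfit("top",im,(423,112,-.03),RT,rng=(3,3,.04));print(r,np.degrees(r[2]))
go([((423,112,130),down(-2),30)],dec=0)
E
```

```text
[ 4.23531788e+02  1.13578221e+02 -3.90692574e-02] -2.2385035564067466
t 73.55 at [535.7 416.7 163.6] f [ 0.8  0.2 -0. ] op 60.2
13 [[-23, -10, 3, 0, 0, 7.3], [-24, -7, 2, 0, 0, 7.3], [-25, -3, 3, 0, -0.1, 7.3], [-25, -1, 2, 0, 0, 7.2], [-25, 3, 3, 0, 0, 7.3], [-24, 6, 2, 0, 0, 7.3], [-23, 8, 3, 0, 0, 7.3], [-22, 12, 2, 0, -0.1, 7.3], [-21, 15, 3, 0, 0, 7.3], [-18, 17, 2, 0, 0, 7.2], [-16, 19, 3, 0.1, 0, 7.3], [-14, 21, 3, 0, 0, 7.3], [-11, 22, 2, 0, -0.1, 7.3]]
```

Call:
send_rows --pt "-23 -10 0 0 0 7.3" --pt "-24 -7 2 0 0 7.3" --pt "-25 -3 3 0 0 7.3" --pt "-25 -1 2 0 0 7.2" --pt "-25 3 3 0 0 7.3" --pt "-24 6 2 0 0 7.3" --pt "-23 8 3 0 0 7.3" --pt "-22 12 2 0 0 7.3" --pt "-21 15 3 0 0 7.3" --pt "-18 17 2 0 0 7.2" --pt "-16 19 3 0 0 7.3" --pt "-14 21 3 0 0 7.3" --pt "-11 22 2 0 0 5" --pt "0 0 2 0 0 2" --pt "0 0 0 0 0 0" --pt "0 0 0 0 0 0" --pt "0 0 0 0 0 0" --pt "0 0 0 0 0 0"

```text
t: 75.35
tcp_pos: [422.1, 111.3, 128.0]
tool_rot: [0.001, 1.0, -0.014, -0.0]
force: [0.0, -0.8, -0.1]
opening: 0.682
```

```bash
python3 pic.py s; python3 - <<'E'
from h import *
st()
go([((423.5,111.8,80),down(-2.2),30)],dec=1)
save(cv2.imread("pics/s_side.png")[:,:,::-1],"s_sz.png",(150,210,380,430),2.6)
E
```

```text
t 75.45 [421.96 111.12 127.85] yaw -1.66 tilt [-3.00e-02 -7.00e-02 -5.73e+01] f [ 0.8   0.02 -0.03] tq [0.08 0.01 0.  ] op 60.2
t 75.45 [421.96 111.12 127.85] yaw -1.66 tilt [-3.00e-02 -7.00e-02 -5.73e+01] f [ 0.8   0.02 -0.03] tq [0.08 0.01 0.  ] op 60.2
t 75.45 at [422.  111.1 127.9] f [ 0.8  0.  -0. ] op 60.2
2 [[0.8, -0.4, 23.9, 0, 0, 0.3], [0.7, -0.4, 24, 0.1, 0, 0.2]]
```

View pics/s_sz.png

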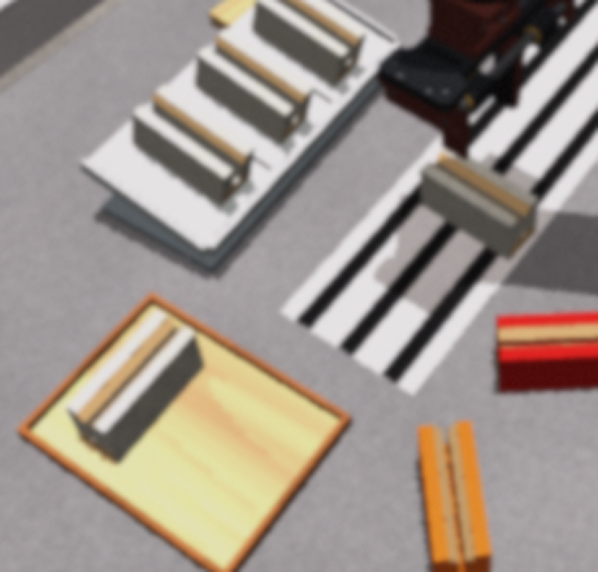

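Rail 4 stands in the tray and the jaws straddle rail 2. Descend and grip.

Call:
send_rows --pt "1 -0.5 12 0 0 0.3" --pt "0.5 0 22 0 0 0.2" --pt "0 0 24 0 0 0" --pt "0 0 24 0 0 0" --pt "0 0 20 0 0 0" --pt "0 0 11 0 0 0" --pt "0 0 5 0 0 0" --pt "0 0 0 0 0 0" --pt "0 0 0 0 0 0" --pt "0 0 0 0 0 0"

```text
t: 76.45
tcp_pos: [424.0, 111.3, 10.5]
tool_rot: [0.0, 1.0, -0.019, 0.001]
force: [-0.9, -0.5, 0.0]
opening: 0.682
```

Call:
send_rows --pt "0 0 0 0 0 0" --pt "0 0 0 0 0 0" --pt "0 0 0 0 0 0" --pt "0 0 0 0 0 0" --pt "0 0 0 0 0 0" --pt "0 0 0 0 0 0" --pt "0 0 0 0 0 0" --grip 30

```text
t: 77.15
tcp_pos: [423.5, 110.9, 10.1]
tool_rot: [0.001, 1.0, -0.019, -0.0]
force: [-0.9, -1.3, 5.7]
opening: 0.462
```

```bash
python3 - <<'E'
from h import *
st()
p=arm.observe()["tcp_pos"]
go([((p[0],p[1],130),None,28),((445,411,130),down(92.6),42)],dec=0)
E
```

```text
t 77.15 [423.53 110.95  10.1 ] yaw -2.22 tilt [ -0.    -0.09 -57.3 ] f [-0.93 -1.34  5.67] tq [-0.13  0.19  0.02] op 40.5
t 77.15 at [423.5 110.9  10.1] f [-0.9 -1.3  5.7] op 40.5
18 [[0, 0, -24, 0, 0, 0], [0, 0, -24, 0, 0, 0], [0, 0, -24, 0, 0, 0], [0, 0, -24, 0, 0, 0], [0, 0, -24, 0, 0, 0], [1, -23, 0, 0, 0, -7.3], [3, -23, 0, 0, 0, -7.3], [7, -22, 0, 0, 0, -7.3], [9, -21, 0, 0, 0, -7.3], [12, -20, 0, 0, 0, -7.3], [15, -18, 0, 0, 0, -7.3], [16, -16, 0, 0, 0, -7.3], [19, -14, 0, 0, 0.1, -7.2], [20, -12, 0, 0, 0, -7.3], [21, -9, 0, 0, 0, -7.3], [22, -6, 0, 0, 0, -7.3], [23, -3, 0, 0.1, 0, -7.3], [23, 0, 0, 0, 0, -7.3]]
```

Call:
send_rows --pt "0 0 -8 0 0 0" --pt "0 0 -22 0 0 0" --pt "0 0 -28 0 0 0" --pt "0 0 -28 0 0 0" --pt "0 0 -24 0 0 0" --pt "0 0 -10 0 0 -2" --pt "1 -23 0 0 0 -5.3" --pt "3 -23 0 0 0 -7.3" --pt "7 -22 0 0 0 -7.3" --pt "9 -21 0 0 0 -7.3" --pt "12 -20 0 0 0 -7.3" --pt "15 -18 0 0 0 -7.3" --pt "16 -16 0 0 0 -7.3" --pt "19 -14 0 0 0 -7.2" --pt "20 -12 0 0 0 -7.3" --pt "21 -9 0 0 0 -7.3" --pt "22 -6 0 0 0 -7.3" --pt "23 -3 0 0 0 -7.3" --pt "15 0 0 0 0 -5" --pt "8 0 0 0 0 -2.3"

```text
t: 79.15
tcp_pos: [442.7, 411.9, 129.3]
tool_rot: [-0.0, 0.69, 0.724, -0.001]
force: [0.1, -0.7, -2.0]
opening: 0.456
```

Call:
send_rows --pt "0 0 0 0 0 0" --pt "0 0 0 0 0 0" --pt "0 0 0 0 0 0" --pt "0 0 0 0 0 0" --pt "0 0 0 0 0 0"

```text
t: 79.65
tcp_pos: [443.5, 410.3, 129.5]
tool_rot: [0.001, 0.691, 0.723, -0.001]
force: [-0.1, -0.4, -2.2]
opening: 0.458
```

```bash
python3 - <<'E'
from h import *
st();print(arm.observe()["joints"].round(2))
go([((445,411,20),down(92.6),18)])
E
```

```text
t 79.65 [443.48 410.25 129.49] yaw 92.54 tilt [-1.00e-02 -1.00e-01 -5.73e+01] f [-0.07 -0.38 -2.15] tq [-0.07 -0.11  0.01] op 40.2
[-0.3   0.57 -0.74  1.78  0.46  0.98 -1.19]
t 79.65 at [443.5 410.3 129.5] f [-0.1 -0.4 -2.2] op 40.2
7 [[0.1, 0.2, 15.6, 0, 0, 0], [0.2, 0.3, 15.7, 0, 0, 0], [0.1, 0.2, 15.6, 0, 0, 0], [0.1, 0.2, 15.7, 0, 0.1, 0], [0.1, 0.2, 15.6, 0, 0, 0], [0.1, 0.3, 15.7, 0, 0, -0.1], [0.1, 0.2, 15.6, 0, 0, 0]]
```

Call:
send_rows --pt "0.7 1.5 10 0 0 0" --pt "0 0 20 0 0 0" --pt "0 0 22 0 0 0" --pt "0 0 22 0 0 0" --pt "0 0 18 0 0 0" --pt "0 0 11 0 0 0" --pt "0 0 6 0 0 0" --pt "0 0 2 0 0 0" --pt "0 0 0 0 0 0" --pt "0 0 0 0 0 0" --pt "0 0 0 0 0 0"

```text
t: 80.75
tcp_pos: [445.1, 411.8, 19.2]
tool_rot: [0.0, 0.691, 0.723, -0.0]
force: [0.5, 0.5, -3.2]
opening: 0.455
```

Call:
send_rows --pt "0 0 0.8 0 0 0" --pt "0 0 0.6 0 0 0" --pt "0 0 0.6 0 0 0" --pt "0 0 0 0 0 0" --pt "0 0 0 0 0 0"

```text
t: 81.25
tcp_pos: [444.7, 411.4, 16.3]
tool_rot: [0.0, 0.691, 0.723, -0.001]
force: [-0.1, -0.6, -1.9]
opening: 0.459
```

Call:
send_rows --pt "0 0 0.5 0 0 0" --pt "0 0 0.3 0 0 0" --pt "0 0 0 0 0 0" --pt "0 0 0 0 0 0"

```text
t: 81.65
tcp_pos: [444.7, 411.4, 16.2]
tool_rot: [0.001, 0.691, 0.723, -0.001]
force: [-2.9, -3.1, 4.9]
opening: 0.454
```

Call:
send_rows --pt "0 0 0 0 0 0" --pt "0 0 0 0 0 0" --pt "0 0 0 0 0 0" --pt "0 0 0 0 0 0" --pt "0 0 -5 0 0 0" --pt "0 0 -18 0 0 0" --pt "0 0 -28 0 0 0" --pt "0 0 -28 0 0 0" --pt "0 0 -28 0 0 0" --pt "0 0 -28 0 0 0" --pt "-15 0 -25 0 0 3" --pt "-30 0 -20 0 0 5" --pt "-40 0 -5 0 0 6" --pt "-40 0 0 0 0 6" --pt "-40 5 0 0 0 6" --pt "-40 5 0 0 0 6" --pt "-35 10 0 0 0 6" --pt "-35 10 0 0 0 6" --pt "-35 10 0 0 0 6" --pt "-15 5 0 0 0 3" --grip 60

```text
t: 83.65
tcp_pos: [369.8, 90.5, 201.8]
tool_rot: [0.001, 0.942, 0.336, -0.0]
force: [-0.0, 0.3, 0.4]
opening: 0.685
```

Call:
send_rows --pt "0 0 0 0 0 0" --pt "0 0 0 0 0 0" --pt "0 0 0 0 0 0" --pt "0 0 0 0 0 0" --pt "0 0 0 0 0 0" --pt "0 0 0 0 0 0" --pt "0 0 0 0 0 0" --pt "0 0 0 0 0 0"

```text
t: 84.45
tcp_pos: [371.2, 92.9, 201.0]
tool_rot: [0.001, 0.941, 0.339, -0.001]
force: [0.2, -0.2, 0.7]
opening: 0.681
```

```bash
python3 pic.py v; python3 - <<'E'
from h import *
save(cv2.imread("pics/v_side.png")[:,:,::-1],"v_sz.png",(150,110,420,440),1.8)
save(cv2.imread("pics/v_top.png")[:,:,::-1],"v_tz.png",(140,120,530,320),2)
E
```

```text
t 84.55 [371.15  92.88 201.05] yaw 39.6 tilt [-3.00e-02 -8.00e-02 -5.73e+01] f [-0.17 -0.42  0.46] tq [ 0.04  0.   -0.04] op 59.9
```

View pics/v_sz.png

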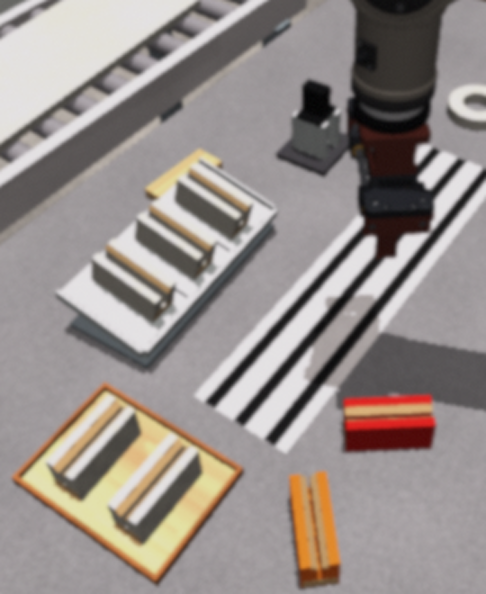

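View pics/v_tz.png

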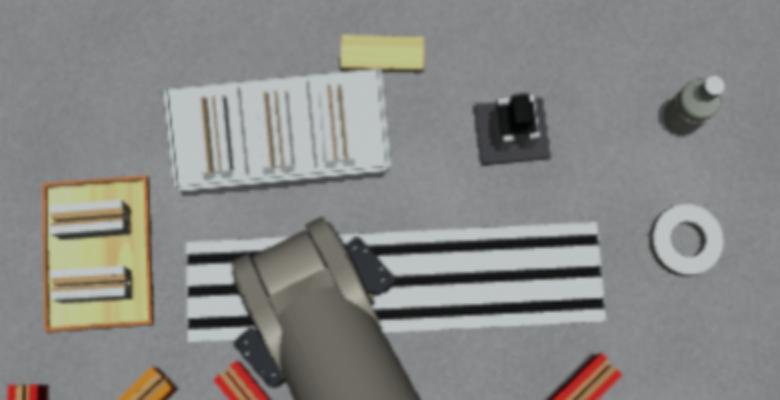

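The two views agree. Three rails lie flat on the deck, two stand in the tray, and the gauge hangs upright in its fork. The bottle, roll and offcut are where they were at the start.

```bash
python3 -c "
from bench import arm
print(arm.finish_job())"
```

```text
the job is handed in; nothing more can be done
None
```

The job is done and handed in at about 84.6 s of the 210 s allowed. No verdict was reported.

**Testing:** I tried all five rails from left to right.

| Rail | Result | How far the blade went | Push force | Now on |
|---|---|---|---|---|
| 1 | Good | To the groove floor | about 14 N | Sloping rest |
| 2 | Tight | Jammed about 8 mm down | about 25 N | Rework tray |
| 3 | Good | To the groove floor | about 9 N | Sloping rest |
| 4 | Tight | Jammed about 8 mm down | about 20 N | Rework tray |
| 5 | Good | To the groove floor | about 6 N | Sloping rest |

**Disturbance:** Rail 3 was knocked about 3 cm aside while I was moving from rail 4 to rail 5. It had already been tested, so I measured its position again before picking it up.

**Last checks:** The final pictures from both cameras show:
- rails 1, 3 and 5 flat on the deck, groove up;
- rails 2 and 4 standing in the tray, groove up;
- the gauge upright in its fork;
- the bottle, roll and offcut where they were at the start.

**Disagreements:**
- Contact showed the top camera reading y about 2 mm too high, and the side camera was off by about 3 pixels. I corrected for the top camera's error when moving.
- On rail 2 the blade first touched one side of the groove. I shifted it about 2.5 mm sideways before accepting the jam, and it stopped at the same height as on rail 4.
- Both jams came slightly deeper than the stated 7 mm or so.

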